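Stow a nest of lacquered boxes under the keeper bar

ROBOT

A 6-joint arm with a two-finger parallel gripper is mounted at the origin on the work surface. World frame = base frame: x ahead of the robot, y to its left, z up, the work surface at z = 0. Lengths are in m, angles in rad, forces in N, time in s.
With the tool pointing down it reaches from about 0.25 to 0.775 m from the base axis. Payload 8.9 kg.
Tool frame: the origin (TCP) lies at the very end of the fingers, on their centre line; the grasp point (between the pads) lies 19 mm behind it; z points along the fingers, x is the direction in which the jaws open and shut, and the axes are right-handed (so a half turn about z gives the same grasp; the last joint's range is limited). The gripper opens to 85 mm and grips with 20 to 120 N. Pads are 22 mm wide; open, the fingers measure 114 mm over their backs; the gripper's body (76 mm by 85 mm) begins 54 mm behind the grasp point. The pads swing forward as they close: fully open they stand 13 mm farther back than shut.
Start: joints at [-1.346, 0.291, -0.153, 1.127, 0, 1.431], TCP at [0.187, -0.491, 0.231] pointing down, gripper open.
Joint ranges: [-2.52, 2.52], [-0.91, 1.74], [-1.3, 1.37], [-1.96, 2.02], [-1.52, 1.47], [-3.14, 3.14]. Speed limits (rad/s): [2.22, 2.22, 2.79, 3.14, 3.14, 3.14].

INTERFACE

Orientations are given as a rotation vector (axis times angle).
In Python, from station import env gives the robot as it stands. The module is installed in compiled form; this text tells all that it offers.
- The arm moves only by the tool step_arm, never from a script. Its argument "motion" is text: rows parted by semicolons, each of 7 numbers parted by spaces: the closure, from -1 (fully open) to 1 (shut), so that 0 is half open, then the shift along the world's x, y, z in m, then the turn, a rotation vector about the world's x, y, z in degrees. A call has 1 to 10 rows; each row shifts and turns the pose as measured when the row begins; what a row does not reach is not made up. A row lasts 1/12 s, in which the tool goes at most 41.7 mm and 7.16 degrees, less where a joint would pass 70% of its speed; a pose out of reach is approached as far as the arm can. A call is refused whole if a number of a shift passes 0.0417 or a number of a turn 7.16, either way. A call with a gripper value outside its range is refused whole. The fingers move at their own pace and stop on an object; the grip force is fixed at half the most. Time passes only in rows, so rows that do not move let the fingers close. It gives the time, the measured TCP pose, the force and the opening at its end, in the units of the state.
- env.read_state(): the state, without advancing time (a new reading comes with each control period).
- env.capture(name): name is "side" or "top"; returns (picture, depth): 480x640x3 uint8, red, green, blue; 480x640 float32, m along the optical axis (not along the pixel's ray), 0 where there is no reading.
- env.get_calibration(name): a dict with "camera_matrix" (3x3 intrinsics, pixels), "R" (3x3) and "t" (3): a world point X has camera coordinates R X + t. Camera axes: x right, y down, z forward; pixel columns grow to the right and rows downward; lengths in m; the calibration is good to about 2 mm. A picture is of the moment at which its call begins. get_calibration takes no time and is no camera call.
- env.close_job(): hands the job in, once; it reports no verdict.
Trained networks look in the newest picture that a camera, given by its name, has taken for a name from the list of things; names that differ only in an ending like _2 or _b are one class to them, and where a whole thing is asked for, a point or a joint stands for the part that bears it (a point fixed in the world has none). Each returns a list of dicts, best first, with "score" (0 to 1); they miss things now and then, are a little off and sometimes report something else, mostly with a low value. They report only what shows in the picture. A call takes as long as a camera call. They do not tell look-alikes from the thing itself.
- env.look_for(camera, thing): "bbox" ([left, top, right, bottom] in pixels, round what is visible of it).
- env.regions_of(camera, thing): "region" (480x640 bool, what is visible of it) and "bbox" ([left, top, right, bottom] in pixels, round what is visible of it).
- env.landmark_of(camera, thing): "location" ([row, column] in pixels: a listed point, or the origin of a listed thing).
The state is a dict: "t": time; "joint_pos": joint angles; "qvel": joint speeds; "effort": joint torques, N m; "position": TCP position; "tool_rot": TCP orientation; "wrist_force": force on the tool from outside, world axes, zero at the start; "ft_torque": the same for the moment, N m; "gripper_width": finger opening in m.
Only numpy, scipy, OpenCV 4.12 (cv2) and the standard library are available. Lean on these libraries where they do the work, as an engineer would, in place of code of your own. Each camera call takes 0.05 s, during which the arm holds its last target.

TASK

Stow the set of hexagonal lacquered boxes: first swing the stand's keeper bar fully open against its stop, then set the red medium box down inside the maroon large box on the stand, and after that the green small box inside the red one, each upright and flat on the floor below it. Then swing the keeper bar back over the nest, fully home against its closed stop. Set the boxes down gently rather than dropping them, keep the large box in its place on the stand and leave the mirror, flower box, paste jar and brush where they are.

Things in the scene. Friction and masses are not known exactly. Their poses are not given: they have to be found in the camera images.
- stand: Fixed L-shaped plywood stand, board 12 mm thick. Origin at table height under the middle of the large box's place; x axis from the bar's pin to that middle, along the closed bar. Board from x -118 to 108, y -95 to 95 mm; an arm 60 mm wide runs at x = -88 to y = 263 mm under the open bar. Lip 20 mm high round the large box. Steel pin post 22 mm thick at x = -95, y = 0, 133 mm tall.
- closed_stop (a point): Top of the closed stop, a fixed steel post 14 mm thick with black top, 118 mm above the table, at x = 93, y = -19 mm in the stand frame; the closed bar's flank rests on it.
- open_stop (a point): Top of the open stop, a like post, 118 mm above the table, at x = -101, y = 107 mm in the stand frame; the open bar's flank rests on it.
- bar_pin (a point): The vertical axis on which the keeper bar turns, at the bar's mid height, 119 mm above the table; 95 mm from the stand's middle towards its -x.
- bar_end (a point): Tip of the keeper bar's free end (marked yellow over the last 30 mm), on its centre line at mid height, 200 mm from the pin axis.
- bar (a joint): Keeper bar angle, rad: 0 = closed across the middle of the nest, along the stand's x; grows anticlockwise from above to 1.45 = open; hard stop at both ends. Starts partly open, in the way. Pale wood, 24 mm wide, 18 thick, level, underside 110, top 128 mm above the table, reaching 200 mm from the pin. Light friction (under 2 N at the end); stays where left; push either flank sideways.
- large_box: Open hexagonal lacquered box, floor and vertical walls 8 mm thick; origin centre of underside, z up; flats face its x axis and every 60 deg from it. Maroon, 136 mm across flats, 50 high, inside 120 across flats, 0.5 kg; loose inside the stand's lip, underside 12 mm above the table.
- medium_box: Open hexagonal lacquered box, floor and vertical walls 8 mm thick; origin centre of underside, z up; flats face its x axis and every 60 deg from it. Red, 98 mm across flats, 113 over corners, 64 high, inside 82 across flats, about 0.22 kg; stands on the table. Fits the large box at any yaw; seated 8 mm above the large box's underside, rim then 84 mm above the table.
- small_box: Open hexagonal lacquered box, floor and vertical walls 8 mm thick; origin centre of underside, z up; flats face its x axis and every 60 deg from it. Dark green, 64 mm across flats, 74 over corners, 74 high, inside 48 across flats, about 0.13 kg; stands on the table. Fits the medium box at any yaw; seated 8 mm above the medium box's underside, rim then 102 mm above the table, 8 below the bar.
- mirror: Red hand mirror lying face up, 155 mm long, 84 mm wide, 12 mm thick; bystander, leave alone.
- flower_box: Closed dark green box with a pink flower on top, 120 x 75 x 55 mm; bystander, leave alone.
- paste_jar: Amber jar with white cap, 64 mm thick, 75 mm tall; bystander, leave alone.
- brush: Brush with yellow handle lying on the table; bystander, leave alone.
Things that resemble listed ones, but are neither listed nor needed, are in the scene too. What is shaped like the large_box but grey or yellow is not meant.

How it is judged:
By the outcome, as a careful person would: the job done as asked, in the order asked, and still so for the second after the job is handed in, with the robot touching nothing.
It also fails if it takes over 72 s, if anything falls off the work surface, if the arm or the gripper's body presses on something with over 40 N, if the wrist force passes 120 N, or if a joint passes its speed limit or range.

## Working session

There is one attempt and no reset: what is moved stays moved. The work goes in short steps, Python scripts to look and compute and a tool call to move; the robot and the scene stay as the last step left them, time stands still between calls to the robot, and variables do not carry over. Pictures are saved under pics/ and viewed, and the job is handed in when it is done.

Besides the shell and the picture viewer there is one more tool, called after ">>>" as a command line: name --argument value ..., lists and objects as JSON in quotes. step_arm: Moves the arm, as the interface text tells. Its arguments: {"type":"object","properties":{"motion":{"type":"string"}},"required":["motion"]}

```bash
mkdir -p pics; cat > h.py <<'E'
import numpy as np, cv2
from station import env
def cap(n,fn=None):
    p,d=env.capture(n)
    if fn: cv2.imwrite('pics/'+fn,p[:,:,::-1])
    return p,d
def world(n,r,c,z):
    k=env.get_calibration(n);K=np.array(k['camera_matrix']);R=np.array(k['R']);t=np.array(k['t'])
    o=-R.T@t; v=R.T@np.linalg.solve(K,[c,r,1.]); s=(z-o[2])/v[2]; return o+s*v
def cloud(n,d):
    k=env.get_calibration(n);K=np.array(k['camera_matrix']);R=np.array(k['R']);t=np.array(k['t'])
    v,u=np.mgrid[0:480,0:640]; P=np.stack([(u-K[0,2])/K[0,0]*d,(v-K[1,2])/K[1,1]*d,d],-1)
    return (P-t)@R
E
python3 - <<'E'
from h import *
for n in('top','side'):
    p,d=cap(n,n+'0.png')
    np.save(n+'0.npy',d)
    for th in('large_box','medium_box','small_box','bar','bar_end','bar_pin','closed_stop','open_stop','stand'):
        try:
            r=env.landmark_of(n,th)
            print(n,th,[(round(q['score'],2),np.round(q['location']).tolist()) for q in r[:3]])
        except Exception as e: print(th,e)
s=env.read_state();print(s)
E
```

```text
top large_box [(0.84, [222.0, 274.0]), (0.67, [200.0, 181.0]), (0.57, [318.0, 266.0])]
top medium_box [(0.69, [267.0, 386.0])]
top small_box [(0.57, [228.0, 449.0]), (0.22, [220.0, 278.0])]
bar it knows: bar_end, bar_pin, brush, closed_stop, flower_box, large_box, medium_box, mirror, open_stop, paste_jar, small_box, stand
top bar_end [(0.73, [188.0, 235.0]), (0.27, [221.0, 274.0])]
top bar_pin [(0.91, [255.0, 275.0]), (0.21, [298.0, 461.0])]
top closed_stop [(0.75, [181.0, 270.0])]
top open_stop [(0.85, [262.0, 233.0])]
top stand [(0.85, [225.0, 271.0])]
side large_box [(0.86, [226.0, 325.0]), (0.84, [224.0, 228.0]), (0.76, [183.0, 342.0])]
side medium_box [(0.9, [302.0, 274.0])]
side small_box [(0.67, [360.0, 329.0])]
bar it knows: bar_end, bar_pin, brush, closed_stop, flower_box, large_box, medium_box, mirror, open_stop, paste_jar, small_box, stand
side bar_end [(0.9, [179.0, 352.0])]
side bar_pin [(0.91, [195.0, 287.0])]
side closed_stop [(0.59, [190.0, 356.0]), (0.4, [196.0, 290.0])]
side open_stop [(0.92, [177.0, 282.0])]
side stand [(0.63, [231.0, 325.0])]
{'t': 0.9, 'joint_pos': array([-1.34630774e+00,  2.90700420e-01, -1.53398907e-01,  1.12664991e+00,
        3.42178711e-05,  1.43149715e+00]), 'qvel': array([ 1.46356471e-03, -7.43036319e-04, -1.06009800e-04,  3.08910886e-04,
       -6.81811288e-05,  8.07043986e-04]), 'effort': array([-5.53015325e-04, -5.37022233e+01,  3.31637764e+01,  1.65383168e-03,
       -1.42507197e-04,  1.39147053e-05]), 'position': array([ 0.18682333, -0.49065882,  0.2313053 ]), 'tool_rot': array([ 2.58663075e+00, -1.78294811e+00,  9.08420001e-05]), 'wrist_force': array([ 0.30079417, -0.72668077,  0.14279666]), 'ft_torque': array([0.00963481, 0.01424028, 0.03447951]), 'gripper_width': 0.08480226278367242}
```

View pics/top0.png

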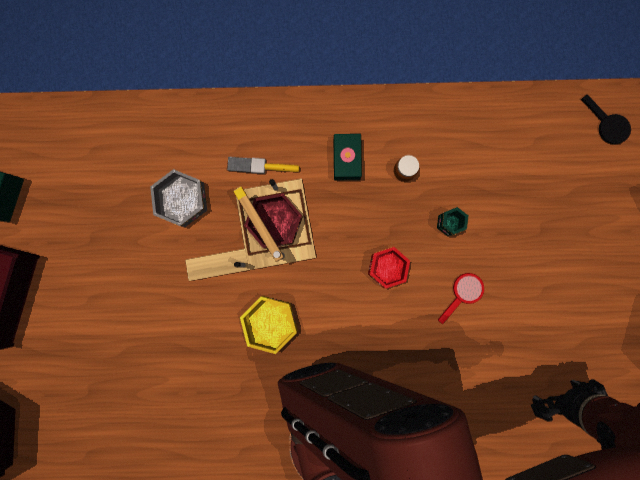

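View pics/side0.png

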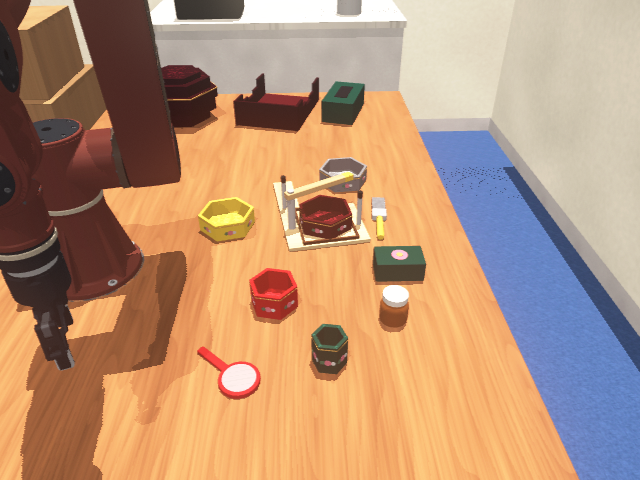

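```bash
python3 - <<'E'
from h import *
d=np.load('top0.npy');C=cloud('top',d)
def w(n,r,c,z): print(n,r,c,np.round(world(n,r,c,z),3))
print('pin');w('top',255,275,.119);w('side',195,287,.119)
print('end');w('top',188,235,.119);w('side',179,352,.119)
print('cs');w('top',181,270,.118);w('side',190,356,.118)
print('os');w('top',262,233,.118);w('side',177,282,.118)
print('stand');w('top',225,271,0);w('side',231,325,0)
print('large');w('top',222,274,.012);w('side',226,325,.012)
print('med');w('top',267,386,0);w('side',302,274,0)
print('small');w('top',228,449,0);w('side',360,329,0)
k=env.get_calibration('top');print(-np.array(k['R']).T@k['t'],k['R'])
k=env.get_calibration('side');print(-np.array(k['R']).T@k['t'])
E
```

```text
pin
top 255 275 [0.512 0.147 0.119]
side 195 287 [0.505 0.139 0.119]
end
top 188 235 [0.687 0.248 0.119]
side 179 352 [0.687 0.219 0.119]
cs
top 181 270 [0.703 0.157 0.118]
side 190 356 [0.693 0.16  0.118]
os
top 262 233 [0.496 0.254 0.118]
side 177 282 [0.489 0.24  0.118]
stand
top 225 271 [0.6   0.168 0.   ]
side 231 325 [0.608 0.136 0.   ]
large
top 222 274 [0.607 0.159 0.012]
side 226 325 [0.608 0.143 0.012]
med
top 267 386 [ 0.477 -0.15   0.   ]
side 302 274 [ 0.475 -0.149  0.   ]
small
top 228 449 [ 0.581 -0.328  0.   ]
side 360 329 [ 0.596 -0.327  0.   ]
[0.46807591 0.01816346 1.43030404] [[-0.01983108 -0.99975271 -0.01006216]
 [-0.99706398  0.02052024 -0.07377217]
 [ 0.0739604   0.00856963 -0.99722436]]
[ 0.55428352 -1.03251462  0.82935427]
```

```bash
python3 - <<'E'
from h import *
p=cv2.imread('pics/top0.png')[:,:,::-1];d=np.load('top0.npy');C=cloud('top',d)
z=C[...,2]
print('table z',np.median(z[300:350,350:420]),'board',np.median(z[262:272,195:225]))
def reg(n,t,k=0):
    r=env.regions_of(n,t); print(n,t,[(round(q['score'],2),q['bbox']) for q in r]); return r[k]['region']
# boxes via height
def hexfit(pts,z0,flat,lo):
    # pts of rim top: fit center+yaw by minimising outside outer/inside inner hex
    from scipy.optimize import minimize
    a=flat/2;b=a-.008
    def f(q):
        v=pts-q[:2];th=q[2]+np.arange(6)*np.pi/3
        s=(v@np.stack([np.cos(th),np.sin(th)])).max(1)
        return np.abs(s-(a+b)/2).clip(0,.02).mean()
    best=min((minimize(f,[*((pts.max(0)+pts.min(0))/2),y],method='Nelder-Mead',options=dict(xatol=1e-5,fatol=1e-7)) for y in np.arange(0,1.05,.15)),key=lambda r:r.fun)
    return best.x,best.fun
for nm,(r,c),h,flat in(('medium',(267,389),.064,.098),('small',(222,452),.074,.064),('large',(222,274),.062,.136)):
    w=30
    m=np.zeros(z.shape,bool);m[r-w:r+w,c-w:c+w]=1
    m&=np.abs(z-h)<.008
    if nm=='large': m&=(p[...,0]>p[...,1]*1.8)
    pts=C[m][:,:2];q,e=hexfit(pts,h,flat,0)
    print(nm,len(pts),np.round(pts.min(0),3),np.round(pts.max(0),3),'fit',np.round(q,4),'yawdeg',np.degrees(q[2])%60,e)
# tall
m=np.zeros(z.shape,bool);m[165:285,180:325]=1
b=m&(z>.098)
lab,L,st,ce=cv2.connectedComponentsWithStats(b.astype(np.uint8))
for i in range(1,lab):
    P=C[L==i]; print(st[i],np.round(P.mean(0),4),np.round(P.min(0),3),np.round(P.max(0),3))
i=1+np.argmax(st[1:,4]);P=C[(L==i)]
print('zpct',np.percentile(P[:,2],[5,50,95]))
rect=cv2.minAreaRect(P[:,:2].astype(np.float32));print(rect,np.round(cv2.boxPoints(rect),4))
# board
bd=m&(np.abs(z-.012)<.005)&(p[...,0]>140)&(p[...,1]>110)
h,_=cv2.findContours(bd.astype(np.uint8),0,1)
P=C[bd];rect=cv2.minAreaRect(P[:,:2].astype(np.float32));print('board',rect,np.round(cv2.boxPoints(rect),4))
E
```

```text
table z -0.0008855831013671292 board 0.011258358138025558
medium 384 [ 0.421 -0.204] [ 0.529 -0.099] fit [ 0.4752 -0.1514  0.2898] yawdeg 16.60184647098101 0.0021861618656449293
small 257 [ 0.56  -0.362] [ 0.632 -0.293] fit [ 0.595  -0.3264  0.3384] yawdeg 19.387526682170108 0.0023131410144116692
large 446 [0.536 0.081] [0.681 0.234] fit [0.6069 0.1569 0.1527] yawdeg 8.751268521321697 0.0021480253139080597
[193 167   1   1   1] [0.4681 0.0182 1.4303] [0.468 0.018 1.43 ] [0.468 0.018 1.43 ]
[239 166   1   1   1] [0.4681 0.0182 1.4303] [0.468 0.018 1.43 ] [0.468 0.018 1.43 ]
[181 172   1   1   1] [0.4681 0.0182 1.4303] [0.468 0.018 1.43 ] [0.468 0.018 1.43 ]
[199 172   1   1   1] [0.4681 0.0182 1.4303] [0.468 0.018 1.43 ] [0.468 0.018 1.43 ]
[238 175   1   1   1] [0.4681 0.0182 1.4303] [0.468 0.018 1.43 ] [0.468 0.018 1.43 ]
[245 175   1   1   1] [0.4681 0.0182 1.4303] [0.468 0.018 1.43 ] [0.468 0.018 1.43 ]
[287 177   1   1   1] [0.4681 0.0182 1.4303] [0.468 0.018 1.43 ] [0.468 0.018 1.43 ]
[226 178   1   1   1] [0.4681 0.0182 1.4303] [0.468 0.018 1.43 ] [0.468 0.018 1.43 ]
[269 179  
[... 4360 characters left out ...]
2 1.4303] [0.468 0.018 1.43 ] [0.468 0.018 1.43 ]
[265 275   1   1   1] [0.4681 0.0182 1.4303] [0.468 0.018 1.43 ] [0.468 0.018 1.43 ]
[241 282   1   1   1] [0.4681 0.0182 1.4303] [0.468 0.018 1.43 ] [0.468 0.018 1.43 ]
[313 283   1   1   1] [0.4681 0.0182 1.4303] [0.468 0.018 1.43 ] [0.468 0.018 1.43 ]
zpct [0.12153484 0.12666748 0.13177519]
((0.5565124154090881, 0.15260668098926544), (0.3140619993209839, 0.07034935057163239), 44.03740692138672) [[0.4192 0.0687]
 [0.4681 0.0182]
 [0.6939 0.2365]
 [0.6449 0.287 ]]
board ((0.6216777563095093, 0.24477919936180115), (0.28977474570274353, 0.35700857639312744), 9.12916374206543) [[0.4503 0.398 ]
 [0.5069 0.0455]
 [0.7931 0.0915]
 [0.7364 0.444 ]]
```

>>> step_arm --motion "1 0.0228 0.0329 0 0 0 3.6;1 0.0228 0.0329 0 0 0 3.6;1 0.0228 0.0329 0 0 0 3.6;1 0.0228 0.0329 0 0 0 3.6;1 0.0228 0.0329 0 0 0 3.6;1 0.0228 0.0329 0 0 0 3.6;1 0.0228 0.0329 0 0 0 3.6;1 0.0228 0.0329 0 0 0 0;1 0.0228 0.0329 0 0 0 0;1 0.0228 0.0329 0 0 0 0"

```text
t: 1.73
position: [0.4172, -0.1541, 0.2317]
tool_rot: [2.915, -1.161, 0.009]
wrist_force: [1.3, -0.4, 0.8]
gripper_width: -0.0003
```

>>> step_arm --motion "1 0.022 0.032 0 0 0 0;1 0.022 0.032 0 0 0 0;1 0.022 0.032 0 0 0 0;1 0.022 0.032 0 0 0 0;1 0.022 0.032 0 0 0 0;1 0.022 0.032 0 0 0 0;1 0.022 0.032 0 0 0 0;1 0.022 0.032 0 0 0 0;1 0.022 0.032 0 0 0 0;1 0.022 0.032 0 0 0 0"

```text
t: 2.57
position: [0.6454, 0.1866, 0.2331]
tool_rot: [2.917, -1.158, 0.017]
wrist_force: [1.3, -0.3, -0.1]
gripper_width: 0.0001
```

>>> step_arm --motion "1 0 0 0 0 0 0;1 0 0 -0.02 0 0 0"

```text
t: 2.73
position: [0.6504, 0.1945, 0.2137]
tool_rot: [-2.923, 1.149, -0.024]
wrist_force: [1.3, -0.5, 1.6]
gripper_width: 0.0003
```

>>> step_arm --motion "1 -0.0135 -0.0285 0 0 0 0;1 0 0 -0.02 0 0 0;1 0 0 -0.03 0 0 0;1 0 0 -0.02 0 0 0"

```text
t: 3.07
position: [0.6379, 0.1677, 0.1399]
tool_rot: [-2.924, 1.143, -0.026]
wrist_force: [-0.2, 0.6, -1.0]
gripper_width: -0.0002
```

```bash
python3 - <<'E'
from h import *
p,d=cap('top','top1.png');p,d=cap('side','side1.png')
cv2.imwrite('pics/side1c.png',cv2.resize(p[120:280,230:430,::-1],None,fx=3.5,fy=3.5))
E
```

```text
(no output)
```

View pics/side1c.png

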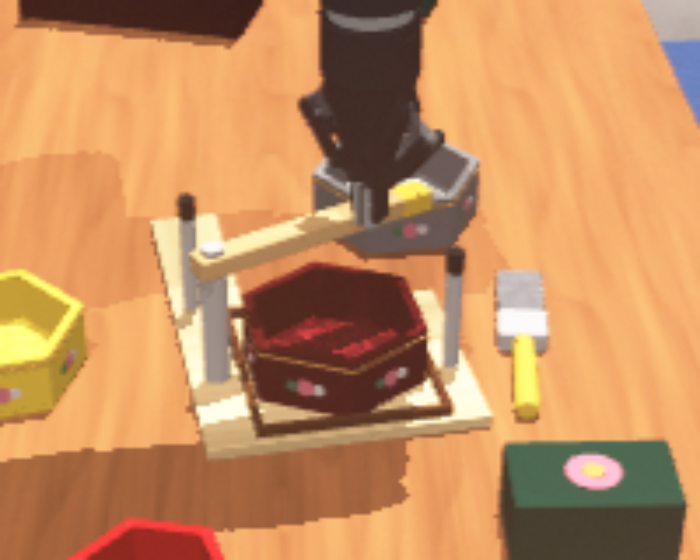

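>>> step_arm --motion "1 0 0 -0.02 0 0 0;1 0 0 -0.016 0 0 0;1 0 0 0 0 0 0;1 -0.0036 0.0146 0 0 0 0;1 -0.0054 0.0135 0 0 0 0;1 -0.0075 0.0137 0 0 0 0;1 -0.009 0.0128 0 0 0 0"

```text
t: 3.75
position: [0.6146, 0.2239, 0.1102]
tool_rot: [-2.921, 1.148, -0.033]
wrist_force: [0.2, -1.2, -0.2]
gripper_width: 0.0
```

>>> step_arm --motion "1 -0.0106 0.0115 -0.004 0 0 0;1 -0.0119 0.0101 -0.003 0 0 0;1 -0.013 0.0087 -0.001 0 0 0;1 -0.014 0.0068 0 0 0 0"

```text
t: 4.08
position: [0.5623, 0.2689, 0.1052]
tool_rot: [-2.919, 1.141, -0.042]
wrist_force: [1.6, -1.9, -0.3]
gripper_width: -0.0002
```

>>> step_arm --motion "1 -0.0100 0.001 0 0 0 0;1 -0.008 0.001 0 0 0 0"

```text
t: 4.25
position: [0.5404, 0.275, 0.1059]
tool_rot: [-2.92, 1.135, -0.042]
wrist_force: [1.3, -1.1, -0.1]
gripper_width: 0.0004
```

>>> step_arm --motion "1 -0.006 0.000 0 0 0 0"

```text
t: 4.33
position: [0.5341, 0.2763, 0.1065]
tool_rot: [-2.919, 1.132, -0.046]
wrist_force: [29.8, -5.6, -12.6]
gripper_width: 0.0002
```

>>> step_arm --motion "1 0.015 -0.005 0.005 0 0 0;1 0.015 -0.01 0.03 0 0 0;0 0 -0.03 0.04 0 0 0;0 0 -0.04 0.03 0 0 0;0 0 -0.03 0 0 0 0"

```text
t: 4.75
position: [0.5601, 0.1748, 0.2061]
tool_rot: [-2.924, 1.115, -0.044]
wrist_force: [1.5, 0.0, 0.3]
gripper_width: 0.0356
```

```bash
cat >> h.py <<'E'
from scipy.spatial.transform import Rotation as Ro
def tilt(yawdeg):
    s=env.read_state();f=np.radians(yawdeg)/2
    D=Ro.from_rotvec(np.pi*np.array([np.cos(f),np.sin(f),0]));A=Ro.from_rotvec(s['tool_rot'])
    x=A.as_matrix()[:,0]
    print('pos',np.round(s['position'],4),'jawyaw',np.degrees(np.arctan2(x[1],x[0])),'corr deg',np.round(np.degrees((D*A.inv()).as_rotvec()),2),'F',np.round(s['wrist_force'],1),'w',round(s['gripper_width'],4),'q',np.round(s['joint_pos'],2),'t',s['t'])
def crop(p,b,f,k=4):
    cv2.imwrite('pics/'+f,cv2.resize(p[b[0]:b[1],b[2]:b[3],::-1],None,fx=k,fy=k,interpolation=cv2.INTER_CUBIC))
E
python3 - <<'E'
from h import *
tilt(-43.4)
p,d=cap('top');np.save('top2.npy',d);crop(p,(160,300,170,340),'top2.png')
p,d=cap('side');crop(p,(120,260,200,380),'side2.png')
E
```

```text
pos [0.5601 0.1748 0.2061] jawyaw -41.75401642800227 corr deg [-0.02  1.73 -1.66] F [1.5 0.  0.3] w 0.0356 q [ 0.18  0.4  -0.06  1.08 -0.    2.48] t 4.75
```

View pics/top2.png

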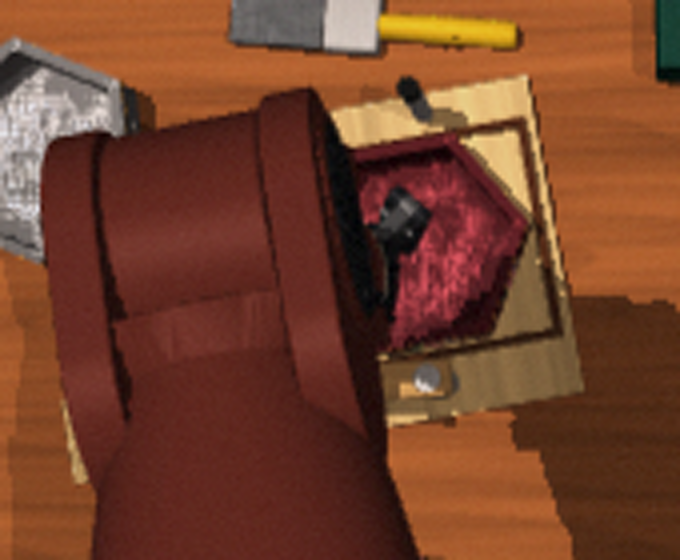

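View pics/side2.png

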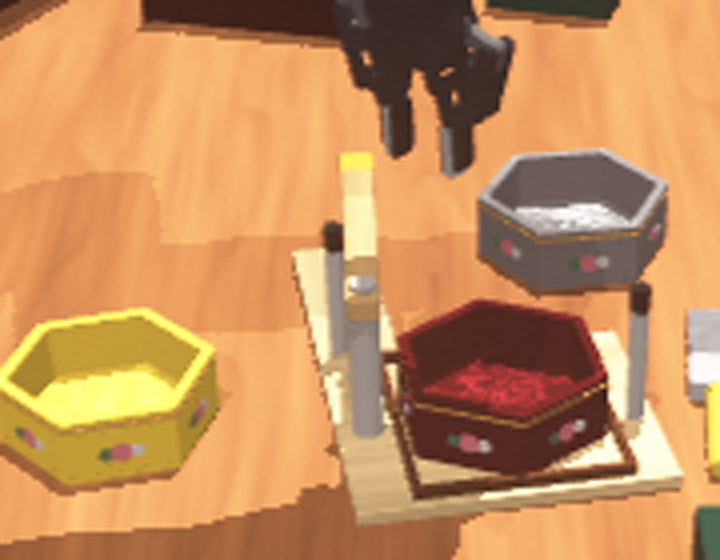

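>>> step_arm --motion "0 -0.006 -0.039 0 0 1.7 -1.6;0 -0.006 -0.039 0 0 0 0;0 -0.006 -0.039 0 0 0 0;0 -0.006 -0.039 0 0 0 0;0 -0.006 -0.039 0 0 0 0;0 -0.006 -0.039 0 0 0 0;0 -0.006 -0.039 0 0 0 0;0 -0.006 -0.039 0 0 0 0;0 -0.003 -0.025 0 0 0 0;0 0 0 0 0 0 0"

```text
t: 5.68
position: [0.5017, -0.168, 0.2016]
tool_rot: [-2.917, 1.155, 0.008]
wrist_force: [-0.6, 0.7, -0.3]
gripper_width: 0.0426
```

```bash
python3 - <<'E'
from h import *
tilt(-43.4)
p,d=cap('top');np.save('top3.npy',d);crop(p,(160,300,170,340),'top3.png')
cv2.imwrite('pics/top3f.png',p[:,:,::-1])
C=cloud('top',d);z=C[...,2]
m=np.zeros(z.shape,bool);m[165:285,180:325]=1
m&=(z>.118)&(z<.135)
P=C[m][:,:2]; P=P[(P[:,1]>.17)]
print(len(P))
c=P.mean(0);u,s,v=np.linalg.svd(P-c);v=v[0]*np.sign(v[0][1]);a=np.degrees(np.arctan2(v[1],v[0]))
print('bar dir',a,'mean',c,'from pin',np.degrees(np.arctan2(*(c-[.5127,.1415])[::-1])),'ymax',P[:,1].max(),(P[:,0]).min(),P[:,0].max())
print('expected open world deg',np.degrees(1.45)+9.1)
E
```

```text
pos [ 0.5017 -0.168   0.2016] jawyaw -43.20283819277178 corr deg [-0.34 -0.16 -0.2 ] F [-0.6  0.7 -0.3] w 0.0426 q [-0.46  0.32 -0.19  1.06  0.    1.86] t 5.6833
640
bar dir 92.23343875562303 mean [0.50875814 0.25575544] from pin 91.97594690772621 ymax 0.34075361154154143 0.4859372679755509 0.5231883104565389
expected open world deg 92.17888029396936
```

View pics/top3.png

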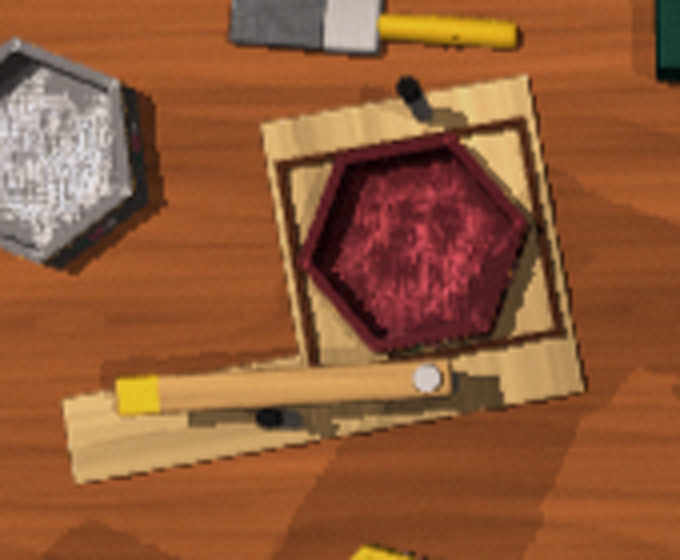

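>>> step_arm --motion "0 0.0063 -0.014 -0.02 -0.3 -0.2 0;0 0 0 -0.035 0 0 0;0 0 0 -0.035 0 0 0;0 0 0 -0.03 0 0 0;0 0 0 -0.015 0 0 0;0 0 0 -0.005 0 0 0;0 0 0 0 0 0 0"

```text
t: 6.32
position: [0.51, -0.1708, 0.057]
tool_rot: [-2.918, 1.146, -0.004]
wrist_force: [0.0, 0.2, -0.5]
gripper_width: 0.0428
```

```bash
python3 - <<'E'
from h import *
tilt(-43.4)
p,d=cap('side');crop(p,(190,330,200,380),'side4.png')
d=np.load('top3.npy');p=cv2.imread('pics/top3f.png')[:,:,::-1].astype(int);C=cloud('top',d);z=C[...,2]
from scipy.optimize import minimize
def fit(pts,flat):
    a=flat/2
    def f(q):
        v=pts-q[:2];th=q[2]+np.arange(6)*np.pi/3
        return np.abs((v@np.stack([np.cos(th),np.sin(th)])).max(1)-a+.004).clip(0,.02).mean()
    return min((minimize(f,[*((pts.max(0)+pts.min(0))/2),y],method='Nelder-Mead') for y in np.arange(0,1.05,.15)),key=lambda r:r.fun)
m=np.zeros(z.shape,bool);m[190:252,240:306]=1
m&=(abs(z-.062)<.008)&(p[...,0]>1.8*p[...,1])
r=fit(C[m][:,:2],.136);print('large',m.sum(),r.x,np.degrees(r.x[2])%60,r.fun)
E
```

```text
pos [ 0.51   -0.1708  0.057 ] jawyaw -42.897219242226775 corr deg [-0.3   0.29 -0.5 ] F [ 0.   0.2 -0.5] w 0.0428 q [-0.46  0.47 -0.38  0.72  0.01  1.86] t 6.3167
large 523 [0.60684818 0.15671706 1.20916236] 9.279899853930644 0.0021462354625608965
```

View pics/side4.png

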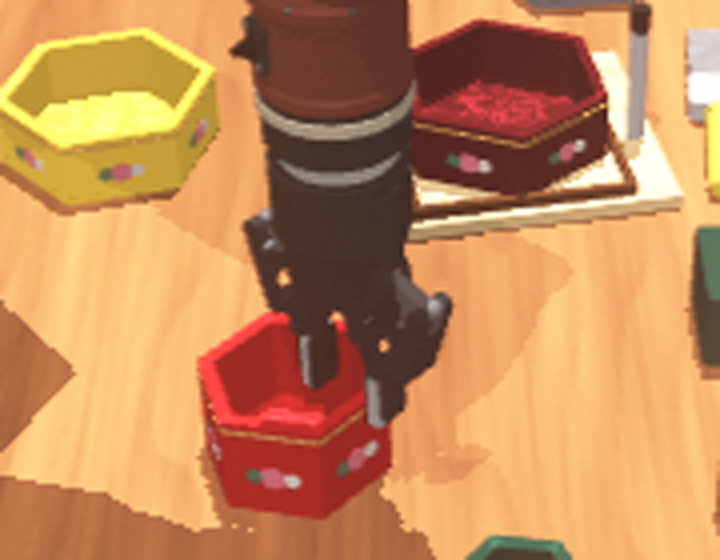

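>>> step_arm --motion "0 -0.002 -0.011 0 -0.3 0.3 -0.5;0 0 0 -0.006 0 0 0;0 0 0 -0.005 0 0 0;0 0 0 0 0 0 0"

```text
t: 6.7
position: [0.5115, -0.1833, 0.05]
tool_rot: [2.918, -1.16, 0.011]
wrist_force: [-0.3, 0.5, 0.2]
gripper_width: 0.0428
```

>>> step_arm --motion "0 -0.0035 0.001 -0.004 0 0 0;0.5 0 0 0 0 0 0;1 0 0 0 0 0 0;1 0 0 0 0 0 0;1 0 0 0 0 0 0;1 0 0 0 0 0 0"

```text
t: 7.2
position: [0.508, -0.1827, 0.0468]
tool_rot: [2.918, -1.161, 0.014]
wrist_force: [-0.3, -0.7, -1.0]
gripper_width: 0.0065
```

```bash
python3 - <<'E'
from h import *
tilt(-43.4)
p,d=cap('side');crop(p,(190,330,200,380),'side5.png')
E
```

```text
pos [ 0.508  -0.1827  0.0468] jawyaw -43.39583390913607 corr deg [ 0.26  0.43 -0.  ] F [-0.3 -0.7 -1. ] w 0.0065 q [-0.48  0.49 -0.39  0.68 -0.    1.85] t 7.2
```

View pics/side5.png

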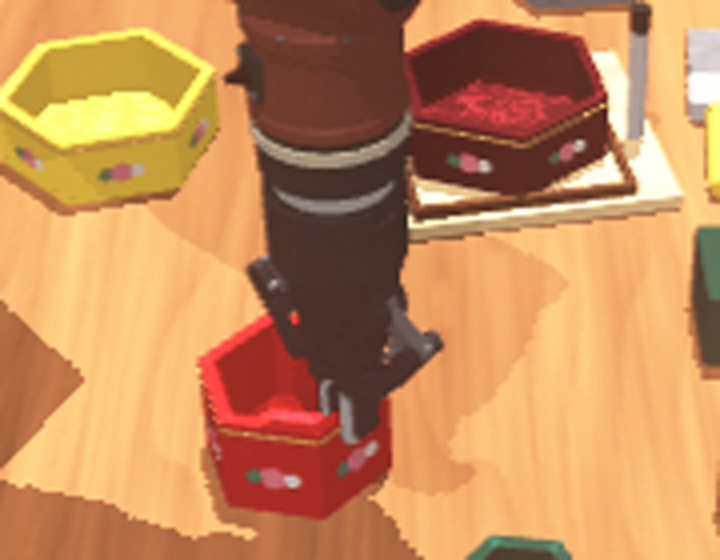

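>>> step_arm --motion "1 0 0 0.008 0.2 0.4 0;1 0 0 0.015 0 0 0;1 0 0 0.025 0 0 0;1 0 0 0.03 0 0 0;1 0 0 0.03 0 0 0;1 0 0 0.025 0 0 0;1 0 0 0.015 0 0 0;1 0 0 0 0 0 0"

```text
t: 7.92
position: [0.5043, -0.1806, 0.198]
tool_rot: [-2.919, 1.162, 0.011]
wrist_force: [-0.1, -1.4, -2.1]
gripper_width: 0.0061
```

```bash
python3 - <<'E'
from h import *
tilt(-43.4)
p,d=cap('side');crop(p,(150,330,180,380),'side6.png')
E
```

```text
pos [ 0.5043 -0.1806  0.198 ] jawyaw -43.40067886883439 corr deg [-0.16 -0.37  0.  ] F [-0.1 -1.4 -2.1] w 0.0061 q [-0.48  0.34 -0.18  1.06 -0.    1.85] t 7.9167
```

View pics/side6.png

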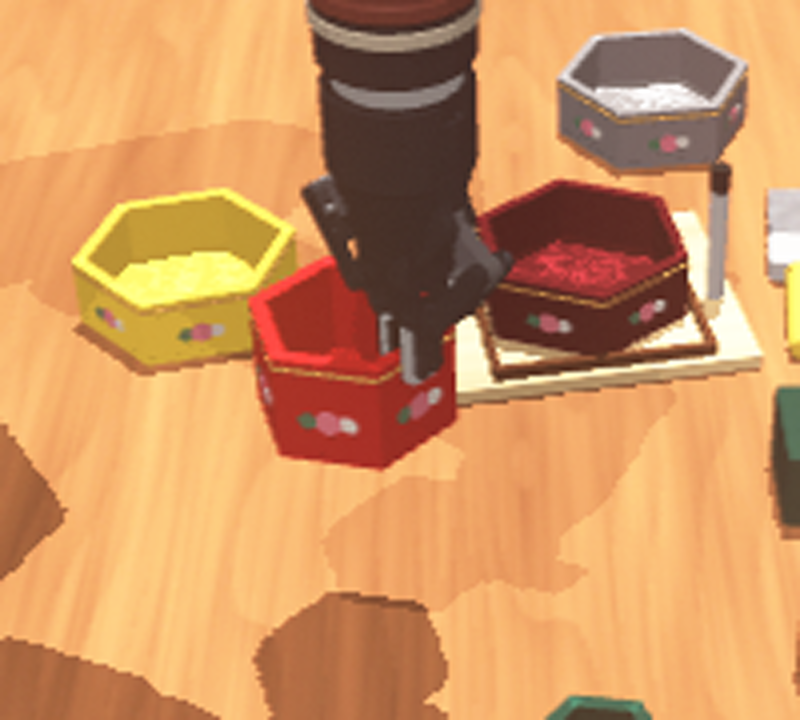

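>>> step_arm --motion "1 0.006 0.013 0.005 0 0 0;1 0.012 0.027 0 0 0 0;1 0.013 0.03 0 0 0 0;1 0.013 0.03 0 0 0 0;1 0.013 0.03 0 0 0 0;1 0.013 0.03 0 0 0 0;1 0.013 0.03 0 0 0 0;1 0.013 0.03 0 0 0 0;1 0.013 0.03 0 0 0 0;1 0.008 0.018 0 0 0 0"

```text
t: 8.8
position: [0.6162, 0.0966, 0.1829]
tool_rot: [2.907, -1.173, -0.044]
wrist_force: [-0.1, -0.9, -2.2]
gripper_width: 0.0066
```

>>> step_arm --motion "1 0.005 0.010 0 0 0 0;1 0 0 0 0 0 0;1 0 0 0 0 0 0"

```text
t: 9.05
position: [0.62, 0.1112, 0.1766]
tool_rot: [2.907, -1.164, -0.055]
wrist_force: [-0.6, -0.2, -3.2]
gripper_width: 0.0066
```

```bash
python3 - <<'E'
from h import *
tilt(-43.4)
p,d=cap('side');crop(p,(110,290,220,420),'side7.png')
p,d=cap('top');crop(p,(150,290,200,340),'top7.png')
E
```

```text
pos [0.62   0.1112 0.1766] jawyaw -43.66686755654753 corr deg [-0.25 -2.05  0.25] F [-0.6 -0.2 -3.2] w 0.0066 q [0.06 0.55 0.11 1.16 0.01 2.39] t 9.05
```

View pics/side7.png

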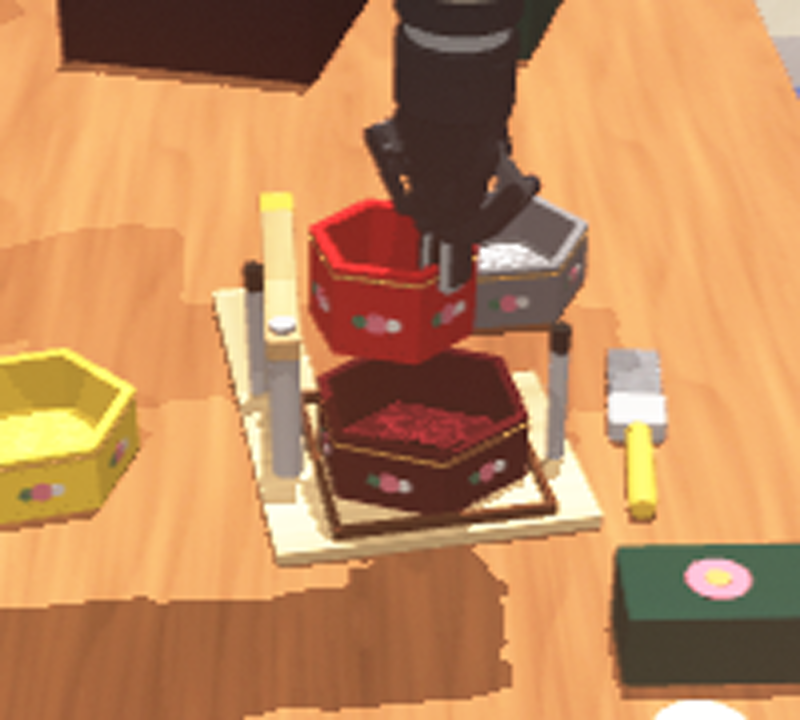

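View pics/top7.png

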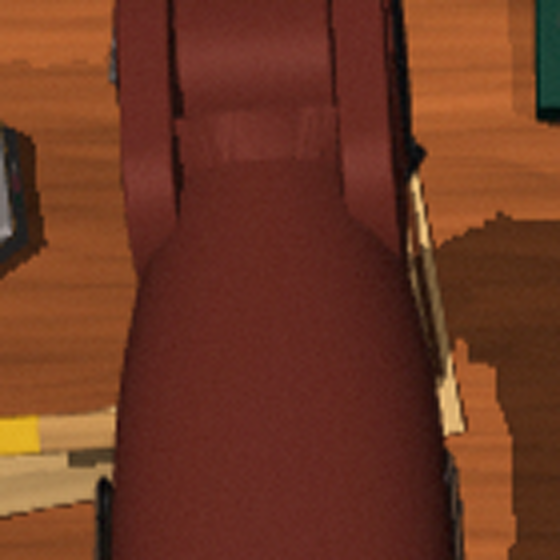

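>>> step_arm --motion "1 0.010 0.007 0.004 -0.1 -1.0 0.1;1 0.0096 0.0072 0.002 -0.1 -1.0 0.1;1 0 0 0 0 0 0;1 0 0 0 0 0 0"

```text
t: 9.48
position: [0.6415, 0.122, 0.1844]
tool_rot: [-2.913, 1.171, -0.006]
wrist_force: [-0.8, -0.1, -2.5]
gripper_width: 0.0068
```

```bash
python3 - <<'E'
from h import *
tilt(-43.4)
p,d=cap('side');crop(p,(110,290,220,420),'side8.png')
C=cloud('side',d)
# red rim from side
m=(p[...,0]>150)&(p[...,1]<70)&(p[...,2]<80);m[:110]=0;m[260:]=0;m[:,:240]=0;m[:,400:]=0
P=C[m];print(len(P),np.percentile(P[:,2],[2,10,50,90,98]),np.percentile(P[:,0],[1,99]),np.percentile(P[:,1],[1,99]))
E
```

```text
pos [0.6415 0.122  0.1844] jawyaw -43.789278784352895 corr deg [-0.01  0.23  0.39] F [-0.8 -0.1 -2.5] w 0.0068 q [ 0.08  0.56  0.14  1.15 -0.    2.41] t 9.4833
623 [0.0172064  0.02998035 0.17486257 0.20062008 0.20257742] [0.55443459 0.65197706] [0.09661267 0.20649976]
```

View pics/side8.png

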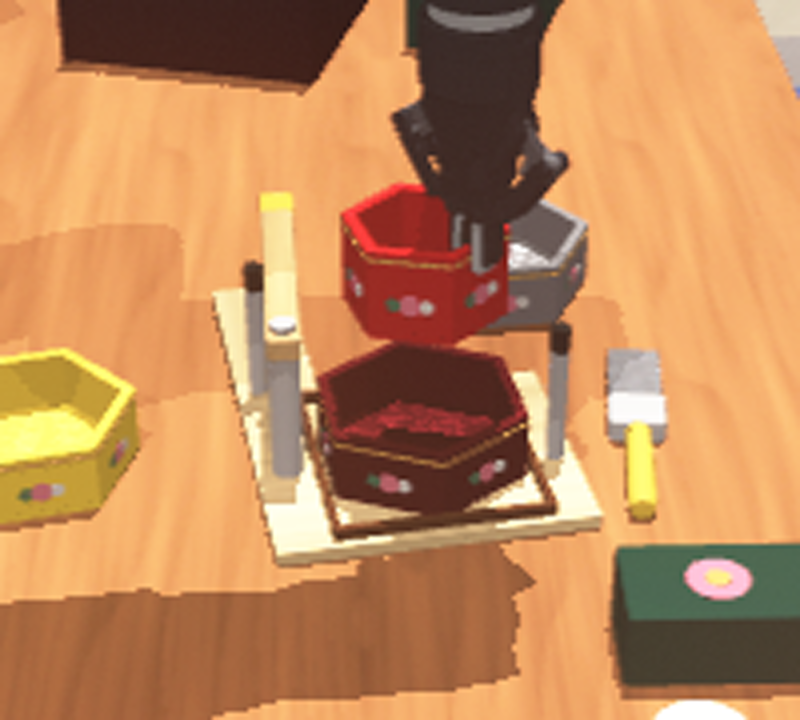

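```bash
cat >> h.py <<'E'
from scipy.optimize import minimize
def fit(pts,flat):
    a=flat/2
    def f(q):
        v=pts-q[:2];th=q[2]+np.arange(6)*np.pi/3
        return np.abs((v@np.stack([np.cos(th),np.sin(th)])).max(1)-a+.004).clip(0,.02).mean()
    return min((minimize(f,[*((pts.max(0)+pts.min(0))/2),y],method='Nelder-Mead') for y in np.arange(0,1.05,.15)),key=lambda r:r.fun)
E
python3 - <<'E'
from h import *
p,d=cap('side');C=cloud('side',d)
m=(p[...,0]>110)&(p[...,1]<70)&(p[...,2]<80);m[:110]=0;m[260:]=0;m[:,:240]=0;m[:,400:]=0
m&=C[...,2]>.12
P=C[m]
R=P[P[:,2]>.193]
print(len(R));r=fit(R[:,:2],.098);print(r.x,np.degrees(r.x[2])%60,r.fun)
# plane tilt of rim from RANSAC-ish top
top=R[np.abs(R[:,2]-np.median(R[:,2]))<.01];A=np.c_[top[:,:2],np.ones(len(top))];print(np.linalg.lstsq(A,top[:,2],rcond=None)[0])
s=env.read_state()['position'];print('expected centre',s[0]-.0328,s[1]+.0313)
E
```

```text
210
[ 0.60828511 -0.41245274  0.        ] 0.0 0.019999999999999997
[-0.01476885 -0.0251832   0.2116985 ]
expected centre 0.608469375973931 0.15327701177309294
```

```bash
python3 - <<'E'
from h import *
p,d=cap('side');C=cloud('side',d)
m=(p[...,0]>110)&(p[...,1]<70)&(p[...,2]<80);m[:110]=0;m[260:]=0;m[:,:240]=0;m[:,400:]=0
m&=(d>0)&(abs(C[...,2]-.2)<.008)&(abs(C[...,0]-.6)<.09)&(abs(C[...,1]-.15)<.09)
R=C[m]
print(len(R),R.min(0),R.max(0));r=fit(R[:,:2],.098);print(r.x,np.degrees(r.x[2])%60,r.fun)
tilt(-43.4)
E
```

```text
213 [0.55785738 0.09526974 0.19201689] [0.66217804 0.20197016 0.20463499]
[0.60978463 0.14901802 0.25379353] 14.541297875079005 0.0022786707550814483
pos [0.641  0.1219 0.1841] jawyaw -43.78486716466068 corr deg [-0.01  0.17  0.38] F [ 0.2  0.  -3.1] w 0.0068 q [ 0.08  0.56  0.14  1.15 -0.    2.41] t 9.6333
```

>>> step_arm --motion "1 -0.002 0.0055 0 0 0 0;1 0 0 -0.015 0 0 0;1 0 0 -0.025 0 0 0;1 0 0 -0.025 0 0 0;1 0 0 -0.015 0 0 0;1 0 0 0 0 0 0"

```text
t: 10.13
position: [0.6384, 0.1288, 0.1033]
tool_rot: [-2.912, 1.171, -0.009]
wrist_force: [-0.5, 0.4, -2.2]
gripper_width: 0.0066
```

```bash
python3 - <<'E'
from h import *
tilt(-43.4)
p,d=cap('side');crop(p,(110,290,220,420),'side9.png')
E
```

```text
pos [0.6384 0.1288 0.1033] jawyaw -43.82324308588655 corr deg [-0.06  0.36  0.42] F [-0.5  0.4 -2.2] w 0.0066 q [0.09 0.61 0.01 0.96 0.   2.42] t 10.1333
```

View pics/side9.png

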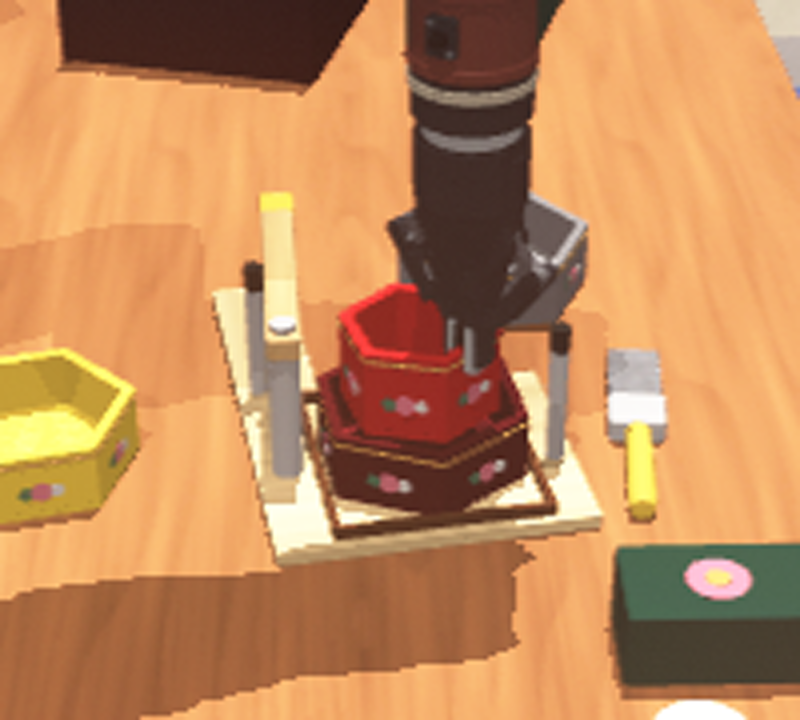

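>>> step_arm --motion "1 0.001 -0.002 -0.008 0 0.3 0.3;1 0 0 -0.012 0 0 0;1 0 0 -0.006 0 0 0;1 0 0 -0.003 0 0 0"

```text
t: 10.52
position: [0.6424, 0.1272, 0.0775]
tool_rot: [-2.914, 1.162, -0.009]
wrist_force: [0.1, -0.2, -1.5]
gripper_width: 0.0064
```

>>> step_arm --motion "1 0 0 -0.002 0 0 0;1 0 0 -0.001 0 0 0"

```text
t: 10.68
position: [0.6424, 0.1272, 0.0739]
tool_rot: [-2.914, 1.162, -0.009]
wrist_force: [-0.9, -0.3, -3.0]
gripper_width: 0.0061
```

>>> step_arm --motion "1 -0.002 0 -0.002 0 0 0;1 0 0 -0.002 0 0 0;1 0 0 -0.001 0 0 0"

```text
t: 10.93
position: [0.6407, 0.1272, 0.0692]
tool_rot: [-2.914, 1.162, -0.011]
wrist_force: [-0.6, -0.6, -2.8]
gripper_width: 0.0069
```

>>> step_arm --motion "1 0 0 -0.0015 0 0 0"

```text
t: 11.02
position: [0.6408, 0.1273, 0.0679]
tool_rot: [-2.914, 1.162, -0.011]
wrist_force: [0.3, 0.1, -3.3]
gripper_width: 0.0063
```

>>> step_arm --motion "1 0 0 -0.0015 0 0 0"

```text
t: 11.1
position: [0.6412, 0.1273, 0.0667]
tool_rot: [-2.913, 1.162, -0.013]
wrist_force: [-2.4, 1.2, 18.5]
gripper_width: 0.0064
```

>>> step_arm --motion "0.6 0 0 0 0 0 0;0.3 0 0 0 0 0 0;0.1 0 0 0 0 0 0;0 0 0 0 0 0 0"

```text
t: 11.43
position: [0.6421, 0.1275, 0.0677]
tool_rot: [-2.912, 1.161, -0.015]
wrist_force: [1.0, 0.2, -1.1]
gripper_width: 0.0426
```

>>> step_arm --motion "0 0 0 0.006 0 0 0;0 0 0 0.015 0 0 0;0 0 0 0.03 0 0 0;0 0 0 0.035 0 0 0;0 0 0 0.035 0 0 0;0 0 -0.02 0.02 0 0 0;-0.5 0 -0.039 0 0 0 0;-1 0 -0.039 0 0 0 0;-1 0 -0.039 0 0 0 0;-1 -0.003 -0.039 0 0 0 0"

```text
t: 12.27
position: [0.6373, -0.0464, 0.2211]
tool_rot: [-2.917, 1.142, -0.022]
wrist_force: [0.1, -0.9, 0.4]
gripper_width: 0.0852
```

>>> step_arm --motion "-1 -0.007 -0.039 0 0 0 0;-1 -0.007 -0.039 0 0 0 0;-1 -0.007 -0.039 0 0 0 0;-1 -0.007 -0.039 0 0 0 0;-1 -0.003 -0.03 0 0 0 0;-1 0 -0.02 0 0 0 0;-1 0 0 0 0 0 0"

```text
t: 12.85
position: [0.6025, -0.2705, 0.2265]
tool_rot: [-2.915, 1.152, -0.033]
wrist_force: [-0.1, 0.5, -0.3]
gripper_width: 0.0852
```

```bash
python3 - <<'E'
from h import *
tilt(-40.6)
p,d=cap('side');crop(p,(110,290,220,420),'side10.png')
p,d=cap('top','top10f.png');crop(p,(150,290,200,340),'top10.png')
C=cloud('top',d);z=C[...,2];P=p.astype(int)
m=np.zeros(z.shape,bool);m[185:262,235:316]=1
a=m&(abs(z-.062)<.008)&(P[...,0]>1.8*P[...,1])&(P[...,0]<120);r=fit(C[a][:,:2],.136);print('large',a.sum(),r.x,np.degrees(r.x[2])%60,r.fun)
b=m&(abs(z-.084)<.007);r=fit(C[b][:,:2],.098);print('med',b.sum(),r.x,np.degrees(r.x[2])%60,r.fun,np.median(z[b]))
q=C[b];print(np.linalg.lstsq(np.c_[q[:,:2]-q[:,:2].mean(0),np.ones(len(q))],q[:,2],rcond=None)[0])
m[:]=0;m[195:250,425:480]=1
b=m&(abs(z-.074)<.007);r=fit(C[b][:,:2],.064);print('small',b.sum(),r.x,np.degrees(r.x[2])%60,r.fun)
E
```

```text
pos [ 0.6025 -0.2705  0.2265] jawyaw -43.13219656581603 corr deg [0.06 1.26 2.53] F [-0.1  0.5 -0.3] w 0.0852 q [-0.54  0.54  0.22  1.23  0.01  1.79] t 12.85
large 561 [0.60727881 0.15692344 1.21131226] 9.403080342811279 0.003669698928090688
med 390 [0.6083004  0.15787777 0.28816113] 16.51041685123882 0.0024625616176694133 0.08274470645025195
[-0.00171883 -0.00275549  0.08272367]
small 14 [ 0.60066733 -0.32304353  1.01369831] 58.080635067154375 0.0016812790529866684
```

View pics/side10.png

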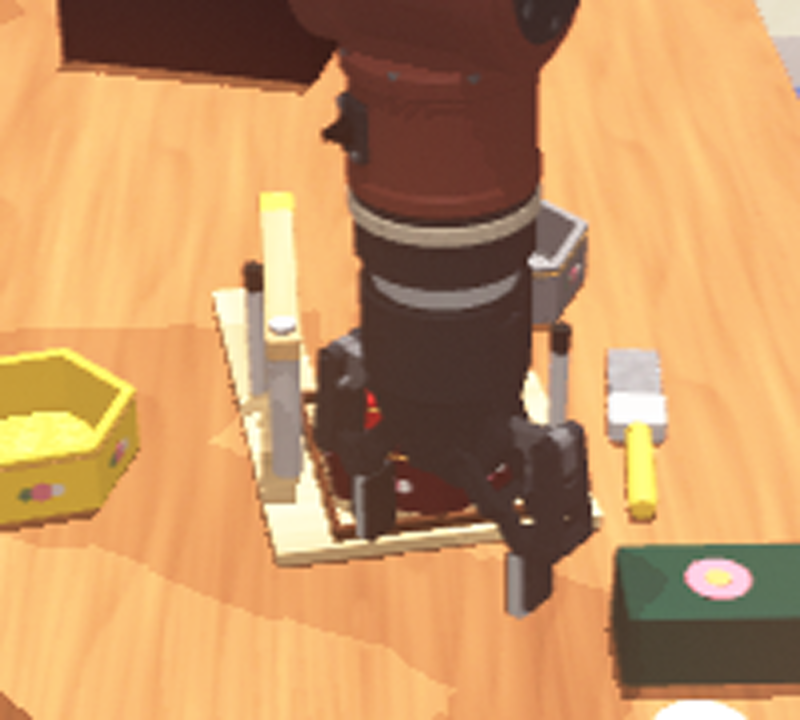

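View pics/top10f.png

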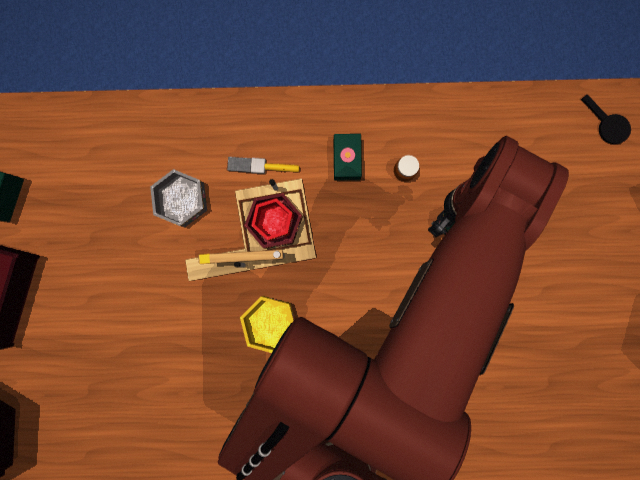

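```bash
python3 - <<'E'
from h import *
p,d=cap('side');C=cloud('side',d)
Q=C[110:290,220:420].reshape(-1,3);D=d[110:290,220:420].ravel()
s=env.read_state()['position']
m=(D>0)&(np.hypot(Q[:,0]-s[0],Q[:,1]-s[1])<.075)&(Q[:,2]>.15)
Q=Q[m];ax=np.array([.73,-.684]);a=(Q[:,:2]-s[:2])@ax
for lo,hi in((-.07,-.05),(-.05,-.035),(.035,.05),(.05,.07)):
    k=(a>lo)&(a<hi);z=np.sort(Q[k,2])[:12];print(lo,hi,k.sum(),np.round(z-s[2],4))
E
```

```text
-0.07 -0.05 336 [0.0212 0.0228 0.0263 0.029  0.0313 0.0343 0.0355 0.0359 0.0363 0.0404
 0.0405 0.0406]
-0.05 -0.035 250 [0.0125 0.0126 0.0129 0.0132 0.014  0.0141 0.0142 0.0147 0.0151 0.0153
 0.0153 0.0157]
0.035 0.05 1184 [0.0143 0.0148 0.0158 0.0159 0.0174 0.0183 0.0189 0.0192 0.0204 0.0218
 0.0224 0.0228]
0.05 0.07 504 [0.0142 0.0177 0.0194 0.0199 0.0203 0.0211 0.0219 0.0223 0.0224 0.023
 0.0236 0.0237]
```

>>> step_arm --motion "-1 -0.003 -0.025 0 0 0.6 1.3;-1 -0.003 -0.025 -0.02 0 0.6 1.2;-1 -0.0015 -0.008 -0.03 0 0 0;-1 0 0 -0.03 0 0 0;-1 0 0 -0.01 0 0 0;-1 0 0 0 0 0 0;-1 0 0 0 0 0 0"

```text
t: 13.58
position: [0.5993, -0.3147, 0.1381]
tool_rot: [-2.954, 1.062, -0.006]
wrist_force: [0.2, -0.1, -0.2]
gripper_width: 0.0854
```

```bash
python3 - <<'E'
from h import *
tilt(-40.6)
p,d=cap('side');crop(p,(230,400,230,430),'side11.png')
C=cloud('side',d)
P=p.astype(int);m=np.zeros(d.shape,bool);m[310:380,300:355]=1
m&=(d>0)&(abs(C[...,2]-.074)<.006)&(P[...,1]>P[...,0]*1.1)
R=C[m];r=fit(R[:,:2],.064);print(len(R),r.x,np.degrees(r.x[2])%60,r.fun)
E
```

```text
pos [ 0.5993 -0.3147  0.1381] jawyaw -39.53916056453145 corr deg [-0.05  0.24 -1.06] F [ 0.2 -0.1 -0.2] w 0.0854 q [-0.59  0.64  0.15  1.08  0.    1.67] t 13.5833
119 [ 0.59588708 -0.32798214  0.39580379] 22.677886631988056 0.0018962808980951594
```

View pics/side11.png

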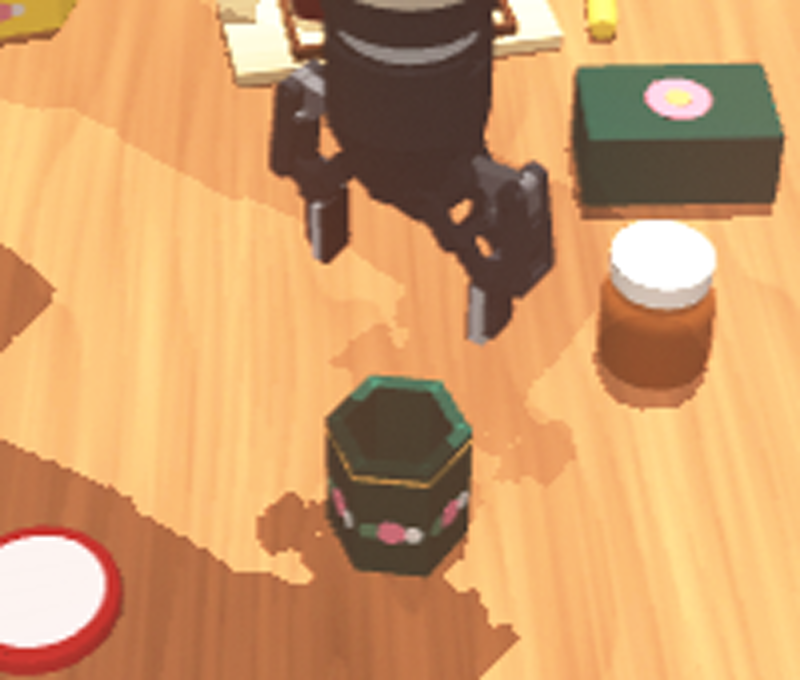

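>>> step_arm --motion "-1 -0.004 -0.012 0 0 0.2 0;-1 0 0 -0.005 0 0 0;-1 0 0 -0.005 0 0 0;-1 0 0 -0.01 0 0 0"

```text
t: 13.97
position: [0.5993, -0.3288, 0.1252]
tool_rot: [2.956, -1.058, 0.018]
wrist_force: [1.0, -0.4, 0.0]
gripper_width: 0.0856
```

>>> step_arm --motion "-1 -0.004 0.0015 -0.01 0.3 0.4 0;-1 0 0 -0.02 0 0 0;-1 0 0 -0.02 0 0 0;-1 0 0 -0.01 0 0 0;-1 0 0 -0.005 0 0 0;-1 0 0 0 0 0 0"

```text
t: 14.47
position: [0.5926, -0.3261, 0.0531]
tool_rot: [-2.955, 1.059, 0.002]
wrist_force: [-0.9, 0.3, -0.6]
gripper_width: 0.0852
```

```bash
python3 - <<'E'
from h import *
tilt(-39.5)
p,d=cap('side');crop(p,(230,400,230,430),'side12.png')
E
```

```text
pos [ 0.5926 -0.3261  0.0531] jawyaw -39.44091170245571 corr deg [-0.13 -0.04 -0.06] F [-0.9  0.3 -0.6] w 0.0852 q [-0.61  0.71  0.05  0.91  0.    1.65] t 14.4667
```

View pics/side12.png

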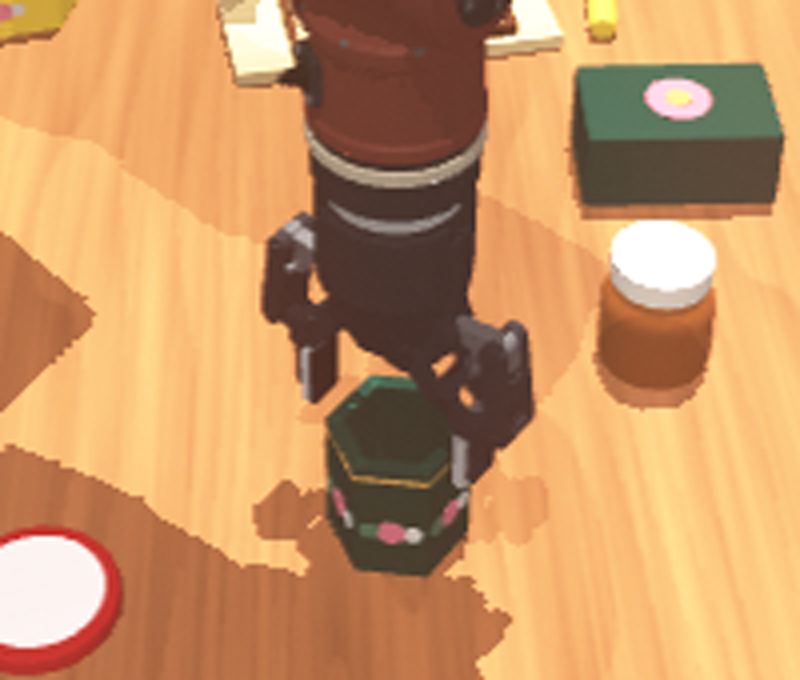

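Straddles the box. Small lateral and height trim, then close.

>>> step_arm --motion "-1 0.0028 -0.001 -0.0015 0 0 0;-0.7 0 0 0 0 0 0;-0.4 0 0 0 0 0 0;0 0 0 0 0 0 0;0.3 0 0 0 0 0 0;0.3 0 0 0 0 0 0"

```text
t: 15.02
position: [0.5982, -0.3287, 0.0564]
tool_rot: [-2.957, 1.06, -0.008]
wrist_force: [0.3, 0.0, -1.0]
gripper_width: 0.0626
```

```bash
python3 - <<'E'
from h import *
tilt(-39.5)
p,d=cap('side');crop(p,(230,400,230,430),'side13.png')
E
```

```text
pos [ 0.5982 -0.3287  0.0564] jawyaw -39.42899771436217 corr deg [ 0.07  0.27 -0.07] F [ 0.3  0.  -1. ] w 0.0626 q [-0.61  0.71  0.07  0.92  0.    1.65] t 15.0167
```

View pics/side13.png

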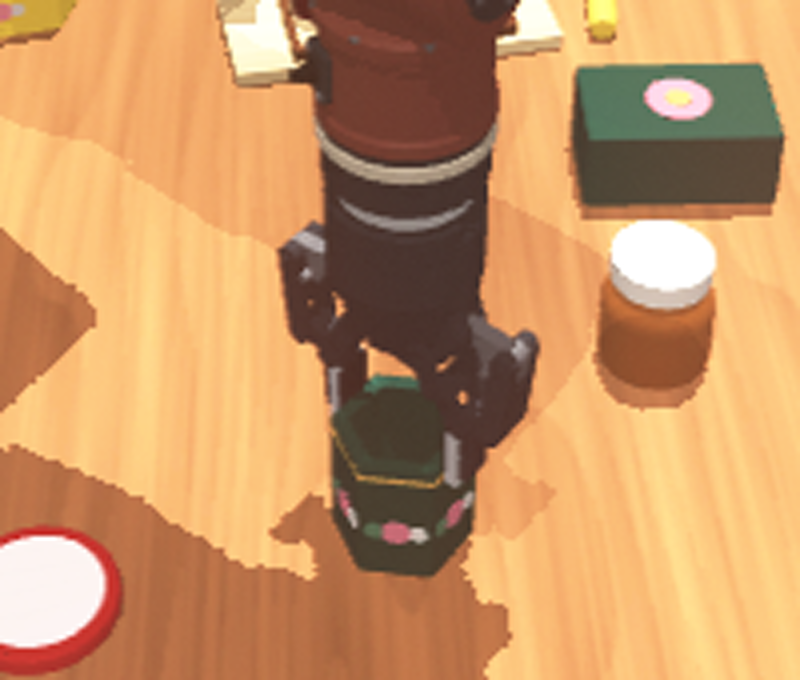

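>>> step_arm --motion "-0.2 0 0 0 0 0 0;-0.9 0 0 0 0 0 0;-0.9 0 0 -0.004 0 0.2 0;-0.9 0 0 -0.002 0 0 0;-0.9 0 0 0 0 0 0;-0.9 0 0 0 0 0 0"

```text
t: 15.57
position: [0.5984, -0.3288, 0.05]
tool_rot: [2.956, -1.059, 0.003]
wrist_force: [-0.1, -1.2, -0.1]
gripper_width: 0.0809
```

>>> step_arm --motion "-0.6 0 0 0 0 0 0;-0.2 0 0 0 0 0 0;0.3 0 0 0 0 0 0;0.6 0 0 0 0 0 0;1 0 0 0 0 0 0"

```text
t: 15.98
position: [0.5984, -0.3288, 0.0504]
tool_rot: [2.956, -1.059, 0.003]
wrist_force: [-1.1, -0.4, -1.5]
gripper_width: 0.0629
```

```bash
python3 - <<'E'
from h import *
tilt(-39.5)
p,d=cap('side');C=cloud('side',d)
P=p.astype(int);m=np.zeros(d.shape,bool);m[310:380,300:360]=1
m&=(d>0)&(abs(C[...,2]-.074)<.006)&(P[...,1]>P[...,0]*1.1)
R=C[m];r=fit(R[:,:2],.064);print(len(R),r.x,np.degrees(r.x[2])%60,r.fun)
E
```

```text
pos [ 0.5984 -0.3288  0.0504] jawyaw -39.42148184125947 corr deg [ 0.09  0.07 -0.08] F [-1.1 -0.4 -1.5] w 0.0629 q [-0.61  0.72  0.06  0.91 -0.    1.65] t 15.9833
32 [ 0.59858172 -0.3299701   0.2977524 ] 17.059956080250135 0.0020690415444489236
```

>>> step_arm --motion "1 0 0 0.008 0 0 0;1 0 0 0.015 0 0 0;1 0 0 0.025 0 0 0;1 0 0 0.03 0 0 0;1 0 0 0.03 0 0 0;1 0 0 0.025 0 0 0;1 0 0 0.015 0 0 0;1 0 0 0.005 0 0 0;1 0 0 0 0 0 0"

```text
t: 16.78
position: [0.5955, -0.3268, 0.2121]
tool_rot: [2.957, -1.06, -0.003]
wrist_force: [-0.6, -0.1, -0.9]
gripper_width: 0.0626
```

```bash
python3 - <<'E'
from h import *
tilt(-39.5)
p,d=cap('side');crop(p,(180,350,230,430),'side14.png')
E
```

```text
pos [ 0.5955 -0.3268  0.2121] jawyaw -39.425184419677265 corr deg [-0.02 -0.1  -0.07] F [-0.6 -0.1 -0.9] w 0.0626 q [-0.61  0.61  0.3   1.26 -0.    1.65] t 16.7833
```

View pics/side14.png

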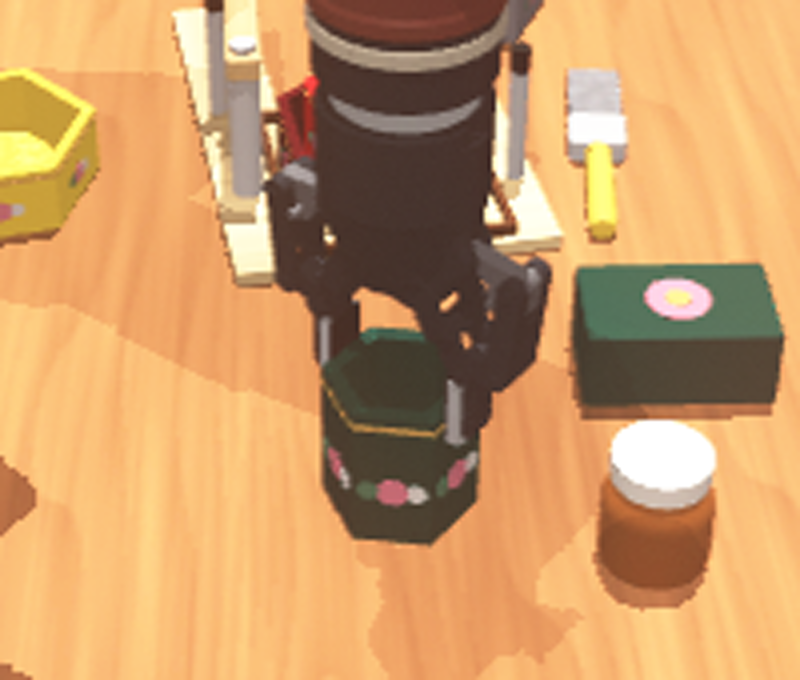

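>>> step_arm --motion "1 0.001 0.015 0.002 0 0 0;1 0.001 0.028 0.002 0 0 0;1 0.001 0.032 0.001 0 0 0;1 0.001 0.032 0.001 0 0 0;1 0.001 0.032 0.001 0 0 0;1 0.001 0.032 0.001 0 0 0;1 0.001 0.032 0.001 0 0 0;1 0.001 0.032 0.001 0 0 0;1 0.001 0.032 0.001 0 0 0;1 0.001 0.032 0.001 0 0 0"

```text
t: 17.67
position: [0.5947, -0.0139, 0.2079]
tool_rot: [-2.952, 1.073, 0.039]
wrist_force: [1.1, 0.2, -2.1]
gripper_width: 0.0628
```

```bash
python3 - <<'E'
from h import *
tilt(-39.5)
E
```

```text
pos [ 0.5947 -0.0139  0.2079] jawyaw -39.94500826167858 corr deg [-0.49 -1.33  0.44] F [ 1.1  0.2 -2.1] w 0.0628 q [-0.15  0.46  0.03  1.17  0.01  2.12] t 17.6667
```

Remaining about (0.0136, 0.172).

>>> step_arm --motion "1 0.003 0.03 0.003 -0.2 -0.6 0.2;1 0.003 0.03 0.003 -0.2 -0.6 0.2;1 0.003 0.03 0.003 0 0 0;1 0.003 0.028 0.003 0 0 0;1 0.002 0.018 0.001 0 0 0;1 0 0.01 0 0 0 0;1 0 0.005 0 0 0 0;1 0 0 0 0 0 0;1 0 0 0 0 0 0"

```text
t: 18.42
position: [0.5972, 0.1557, 0.2093]
tool_rot: [2.957, -1.046, -0.034]
wrist_force: [0.0, -0.5, -1.4]
gripper_width: 0.0626
```

```bash
python3 - <<'E'
from h import *
tilt(-39.5)
E
```

```text
pos [0.5972 0.1557 0.2093] jawyaw -38.964910438007166 corr deg [-0.16 -1.26 -0.54] F [ 0.  -0.5 -1.4] w 0.0626 q [0.13 0.5  0.1  1.2  0.01 2.38] t 18.4167
```

>>> step_arm --motion "1 0.011 0.002 0 -0.1 -1.2 -0.5;1 0 0 0 0 0 0;1 0 0 0 0 0 0"

```text
t: 18.67
position: [0.6091, 0.1548, 0.2086]
tool_rot: [-2.955, 1.067, 0.0]
wrist_force: [0.3, -0.0, -2.1]
gripper_width: 0.0626
```

```bash
python3 - <<'E'
from h import *
tilt(-39.5)
p,d=cap('side');crop(p,(90,260,230,430),'side15.png')
C=cloud('side',d);P=p.astype(int)
m=np.zeros(d.shape,bool);m[110:230,270:390]=1
z0=env.read_state()['position'][2]+.0236
m&=(d>0)&(abs(C[...,2]-z0)<.006)&(P[...,1]>P[...,0]*1.1)&(abs(C[...,1]-.157)<.08)
R=C[m];r=fit(R[:,:2],.064);print(len(R),r.x,np.degrees(r.x[2])%60,r.fun)
E
```

```text
pos [0.6091 0.1548 0.2086] jawyaw -39.705843698541315 corr deg [-0.   -0.    0.21] F [ 0.3 -0.  -2.1] w 0.0626 q [0.13 0.5  0.11 1.18 0.   2.4 ] t 18.6667
19 [0.60646186 0.15402822 0.35746984] 20.481513209476713 0.001708416961908896
```

View pics/side15.png

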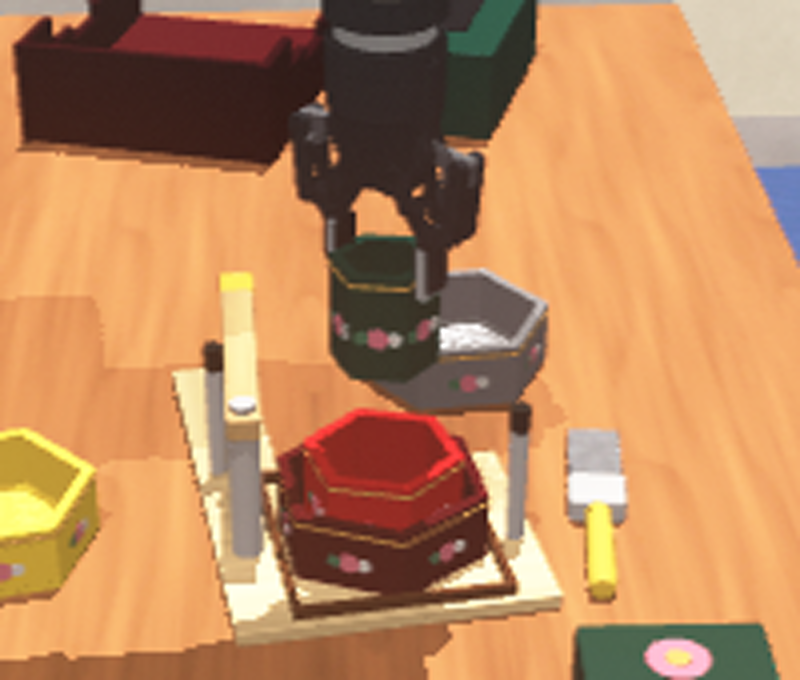

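>>> step_arm --motion "1 -0.001 0.003 -0.01 0 0 0;1 0 0 -0.02 0 0 0;1 0 0 -0.02 0 0 0;1 0 0 -0.01 0 0 0;1 0 0 0 0 0 0;1 0 0 0 0 0 0"

```text
t: 19.22
position: [0.6083, 0.1559, 0.1448]
tool_rot: [-2.952, 1.073, -0.002]
wrist_force: [0.2, -0.3, -0.9]
gripper_width: 0.063
```

```bash
python3 - <<'E'
from h import *
tilt(-39.5)
p,d=cap('side');crop(p,(90,260,230,430),'side16.png')
C=cloud('side',d);P=p.astype(int)
m=np.zeros(d.shape,bool);m[110:260,250:400]=1
m&=(d>0)&(abs(C[...,1]-.157)<.1)
z0=env.read_state()['position'][2]+.0236
a=m&(abs(C[...,2]-z0)<.006)&(P[...,1]>P[...,0]*1.1)
R=C[a];r=fit(R[:,:2],.064);print(len(R),r.x,np.degrees(r.x[2])%60,r.fun)
a=m&(abs(C[...,2]-.084)<.006)&(P[...,0]>2*P[...,1])&(P[...,0]>120)
R=C[a];r=fit(R[:,:2],.098);print('med from side',len(R),r.x,np.degrees(r.x[2])%60,r.fun)
E
```

```text
pos [0.6083 0.1559 0.1448] jawyaw -39.93585847278796 corr deg [-0.01  0.1   0.44] F [ 0.2 -0.3 -0.9] w 0.063 q [ 0.13  0.54 -0.    1.03 -0.    2.4 ] t 19.2167
20 [0.60565559 0.15426757 0.29804009] 17.07643937169643 0.002098499298730086
med from side 191 [0.60901043 0.1553593  0.28741185] 16.46748591134153 0.0024173755452621968
```

View pics/side16.png

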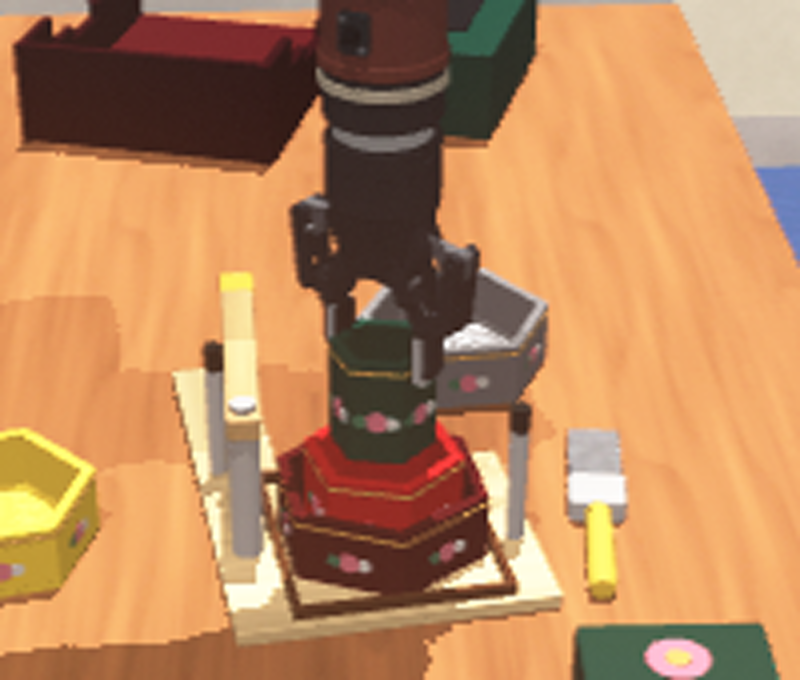

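>>> step_arm --motion "1 0.001 0.0015 -0.01 0 0 0;1 0 0 -0.015 0 0 0;1 0 0 -0.015 0 0 0;1 0 0 -0.008 0 0 0;1 0 0 -0.003 0 0 0;1 0 0 0 0 0 0"

```text
t: 19.77
position: [0.6121, 0.1581, 0.0939]
tool_rot: [-2.949, 1.072, -0.012]
wrist_force: [-0.7, 0.7, -1.4]
gripper_width: 0.0624
```

>>> step_arm --motion "1 -0.003 -0.0005 -0.004 0 0.3 0;1 0 0 -0.004 0 0 0;1 0 0 -0.003 0 0 0;1 0 0 -0.001 0 0 0"

```text
t: 20.1
position: [0.6102, 0.1578, 0.0829]
tool_rot: [-2.949, 1.072, -0.007]
wrist_force: [0.3, 0.5, -1.1]
gripper_width: 0.0628
```

>>> step_arm --motion "1 0 0 -0.0015 0 0 0"

```text
t: 20.18
position: [0.6104, 0.1579, 0.0816]
tool_rot: [-2.949, 1.072, -0.008]
wrist_force: [0.1, 1.1, -0.6]
gripper_width: 0.063
```

>>> step_arm --motion "1 0 0 -0.0015 0 0 0"

```text
t: 20.27
position: [0.6106, 0.1579, 0.0802]
tool_rot: [-2.949, 1.072, -0.009]
wrist_force: [-0.7, 0.4, -1.2]
gripper_width: 0.063
```

>>> step_arm --motion "1 0 0 -0.0015 0 0 0"

```text
t: 20.35
position: [0.6107, 0.1579, 0.0787]
tool_rot: [-2.949, 1.072, -0.009]
wrist_force: [-0.3, 0.1, -0.8]
gripper_width: 0.0628
```

>>> step_arm --motion "1 0 0 -0.001 0 0 0"

```text
t: 20.43
position: [0.6111, 0.1582, 0.0781]
tool_rot: [-2.948, 1.071, -0.01]
wrist_force: [-2.9, 0.1, 13.7]
gripper_width: 0.0622
```

Contact at the expected height. Release, rise.

>>> step_arm --motion "0 0 0 0 0 0 0;-0.4 0 0 0 0 0 0;-0.7 0 0 0 0 0 0;-0.9 0 0 0 0 0 0;-0.9 0 0 0 0 0 0"

```text
t: 20.85
position: [0.6115, 0.1582, 0.0787]
tool_rot: [-2.947, 1.071, -0.012]
wrist_force: [0.2, 0.8, -0.3]
gripper_width: 0.0812
```

>>> step_arm --motion "-0.9 0 0 0.005 0 0 0;-0.9 0 0 0.015 0 0 0;-0.9 0 0 0.03 0 0 0;-0.9 0 0 0.035 0 0 0;-0.9 0 0 0.035 0 0 0;-0.5 -0.02 0.01 0.02 0 0 0;1 -0.02 -0.035 0 0 0 0;1 -0.02 -0.035 0 0 0 0;1 -0.02 -0.039 0 0 0 0;1 -0.01 -0.039 0 0 0 0"

```text
t: 21.68
position: [0.5193, 0.025, 0.2274]
tool_rot: [-2.951, 1.054, -0.017]
wrist_force: [0.6, -1.2, 0.4]
gripper_width: 0.0202
```

>>> step_arm --motion "1 -0.01 -0.03 0 0 0 0;1 -0.01 -0.03 0 0 0 0;1 0 -0.01 0 0 0 0;1 0 0 0 0 0 0"

```text
t: 22.02
position: [0.4958, -0.0535, 0.2305]
tool_rot: [-2.949, 1.062, -0.024]
wrist_force: [0.9, 0.2, 0.7]
gripper_width: 0.0001
```

```bash
cat > chk.py <<'E'
from h import *
import sys
n=sys.argv[1]
tilt(-39.5)
p,d=cap('side');crop(p,(90,260,230,430),f'side{n}.png')
p,d=cap('top');crop(p,(150,290,180,340),f'top{n}.png')
C=cloud('top',d);z=C[...,2];P=p.astype(int)
m=np.zeros(z.shape,bool);m[185:262,235:316]=1
for nm,a,f in(('large',(abs(z-.062)<.006)&(P[...,0]>1.8*P[...,1])&(P[...,0]<120),.136),('med',(abs(z-.084)<.007)&(P[...,0]>2*P[...,1]),.098),('small',(abs(z-.102)<.007)&(P[...,1]>1.05*P[...,0]),.064)):
    q=C[m&a];r=fit(q[:,:2],f);pl=np.linalg.lstsq(np.c_[q[:,:2]-q[:,:2].mean(0),np.ones(len(q))],q[:,2],rcond=None)[0]
    print(nm,len(q),np.round(r.x[:2],4),round(np.degrees(r.x[2])%60,1),round(r.fun,4),'plane',np.round(pl,4))
m[:]=0;m[165:285,180:325]=1
m&=(z>.122)&(z<.135)&(P[...,0]>1.25*P[...,2])
lab,L,st,ce=cv2.connectedComponentsWithStats(m.astype(np.uint8));L=(L==1+np.argmax(st[1:,4]))
q=C[L][:,:2];c=q.mean(0);v=np.linalg.svd(q-c,full_matrices=False)[2][0];v=v*np.sign(v@(c-[.5127,.1415]))
print('bar',len(q),np.degrees(np.arctan2(v[1],v[0])),'via pin',np.degrees(np.arctan2(*(c-[.5127,.1415])[::-1])))
E
python3 chk.py 17
```

```text
pos [ 0.4958 -0.0535  0.2305] jawyaw -39.60545467519632 corr deg [-0.07  0.96  0.1 ] F [0.9 0.2 0.7] w 0.0001 q [-0.26  0.23 -0.24  1.09  0.01  2.  ] t 22.0167
large 530 [0.6071 0.157 ] 9.1 0.0035 plane [-0.0021 -0.0044  0.0612]
med 379 [0.6082 0.1579] 16.4 0.0022 plane [0.0028 0.0036 0.083 ]
small 222 [0.6111 0.1573] 21.3 0.0021 plane [-0.0055 -0.0011  0.101 ]
bar 737 92.13241829341759 via pin 91.86860330708487
```

View pics/side17.png

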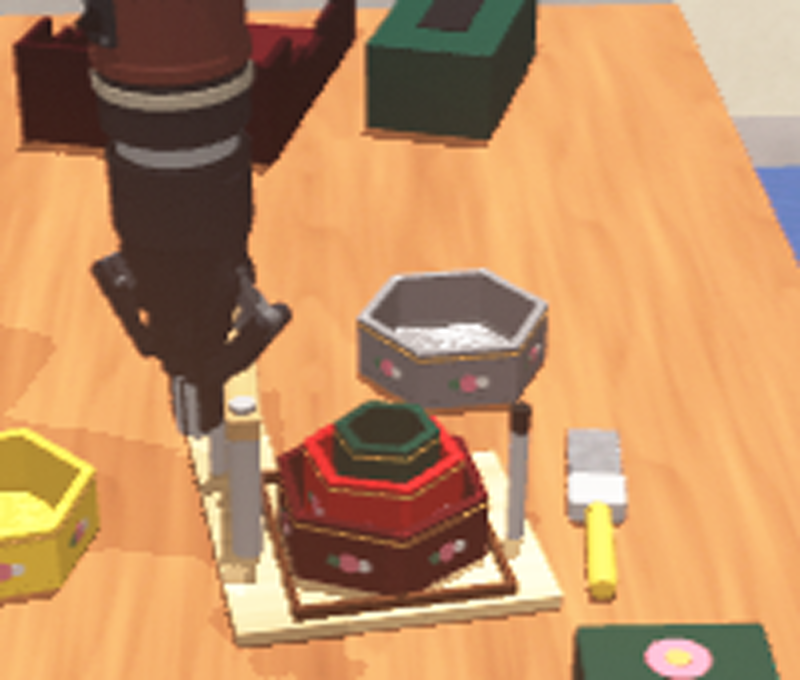

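View pics/top17.png

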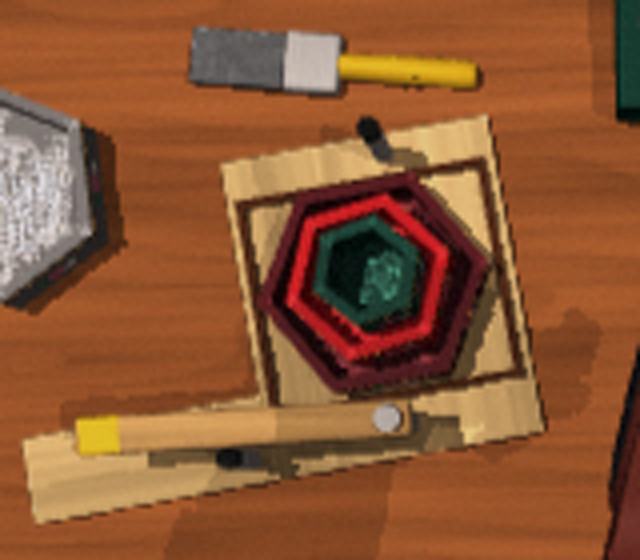

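>>> step_arm --motion "1 -0.005 0.03 0 0 0.9 0;1 -0.005 0.037 0 0 0 0;1 -0.005 0.037 0 0 0 0;1 -0.005 0.037 0 0 0 0;1 -0.005 0.037 0 0 0 0;1 -0.005 0.037 0 0 0 0;1 -0.005 0.037 0 0 0 0;1 -0.005 0.037 0 0 0 0;1 -0.005 0.03 0 0 0 0;1 0 0.015 0 0 0 0"

```text
t: 22.95
position: [0.4456, 0.3091, 0.2303]
tool_rot: [-2.956, 1.048, 0.0]
wrist_force: [-0.3, 0.4, -0.4]
gripper_width: -0.0
```

>>> step_arm --motion "1 0 0 0 0 0 0;1 0 0 0 0 0 0"

```text
t: 23.12
position: [0.443, 0.316, 0.2297]
tool_rot: [-2.96, 1.034, 0.002]
wrist_force: [-0.2, -0.4, 0.6]
gripper_width: -0.0003
```

```bash
python3 -c "
from h import *
tilt(-39.5)"
```

```text
pos [0.443  0.316  0.2297] jawyaw -38.51724881854814 corr deg [-0.36  0.04 -0.98] F [-0.2 -0.4  0.6] w -0.0003 q [ 0.48  0.32 -0.11  1.13  0.01  2.73] t 23.1167
```

>>> step_arm --motion "1 0 -0.012 -0.015 0 0 -0.9;1 0 0 -0.03 0 0 0;1 0 0 -0.03 0 0 0;1 0 0 -0.02 0 0 0;1 0 0 -0.008 0 0 0;1 0 0 0 0 0 0;1 0 0 0 0 0 0"

```text
t: 23.7
position: [0.4419, 0.304, 0.1246]
tool_rot: [-2.951, 1.054, -0.0]
wrist_force: [-0.4, 0.7, 1.0]
gripper_width: 0.0002
```

```bash
python3 -c "
from h import *
tilt(-39.5)
p,d=cap('side');crop(p,(90,260,230,430),'side18.png')"
```

```text
pos [0.4419 0.304  0.1246] jawyaw -39.297337869962035 corr deg [-0.41  0.16 -0.2 ] F [-0.4  0.7  1. ] w 0.0002 q [ 0.46  0.39 -0.3   0.87  0.01  2.72] t 23.7
```

View pics/side18.png

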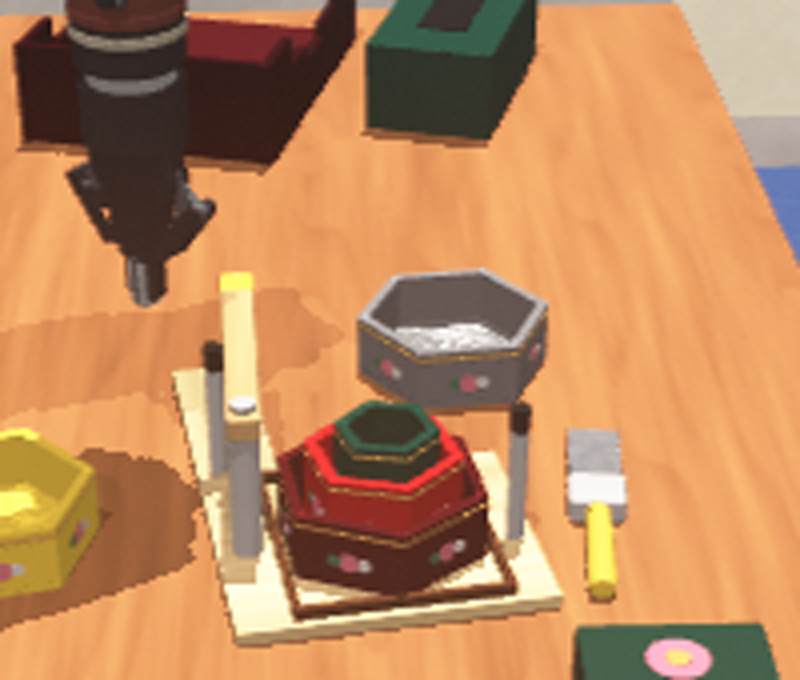

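>>> step_arm --motion "1 0.01 0 -0.007 -0.4 0.1 0;1 0.012 0 -0.003 0 0 0;1 0.012 0 0 0 0 0;1 0.012 0.002 0 0 0 0;1 0.012 0.002 0 0 0 0"

```text
t: 24.17
position: [0.5067, 0.3089, 0.1183]
tool_rot: [-2.955, 1.054, -0.01]
wrist_force: [-1.0, -1.2, 0.5]
gripper_width: -0.0004
```

>>> step_arm --motion "1 0.015 -0.001 -0.003 0 0 0;1 0.015 -0.003 -0.001 0 0 0;1 0.015 -0.005 0 0 0 0;1 0.014 -0.006 0 0 0 0;1 0.013 -0.008 0 0 0 0;1 0.012 -0.009 0 0 0 0"

```text
t: 24.67
position: [0.6024, 0.2774, 0.1158]
tool_rot: [-2.952, 1.05, -0.015]
wrist_force: [-1.2, 0.3, 0.5]
gripper_width: 0.0002
```

>>> step_arm --motion "1 0.011 -0.009 -0.001 0 0.3 0;1 0.009 -0.010 0 0 0 0;1 0.008 -0.011 0 0 0 0;1 0.006 -0.011 0 0 0 0"

```text
t: 25.0
position: [0.6433, 0.2337, 0.115]
tool_rot: [-2.952, 1.05, -0.01]
wrist_force: [-0.7, 2.1, 0.1]
gripper_width: -0.0
```

>>> step_arm --motion "1 0.006 -0.010 0 0 0 0;1 0.005 -0.009 0 0 0 0;1 0.003 -0.006 0 0 0 0"

```text
t: 25.25
position: [0.6596, 0.2047, 0.1153]
tool_rot: [-2.951, 1.052, -0.011]
wrist_force: [-0.6, 0.5, 0.8]
gripper_width: -0.0
```

>>> step_arm --motion "1 0.001 -0.005 0 0 0 0"

```text
t: 25.33
position: [0.6612, 0.1987, 0.1154]
tool_rot: [-2.951, 1.053, -0.012]
wrist_force: [-0.4, 1.9, 0.3]
gripper_width: 0.0002
```

>>> step_arm --motion "1 0.001 -0.004 0 0 0 0"

```text
t: 25.42
position: [0.6625, 0.194, 0.1155]
tool_rot: [-2.95, 1.053, -0.013]
wrist_force: [-0.1, 1.5, 0.1]
gripper_width: 0.0001
```

>>> step_arm --motion "1 0 -0.003 0 0 0 0"

```text
t: 25.5
position: [0.6627, 0.1919, 0.1156]
tool_rot: [-2.948, 1.051, -0.012]
wrist_force: [0.6, 15.6, -3.3]
gripper_width: 0.0001
```

>>> step_arm --motion "1 0 -0.003 0 0 0 0"

```text
t: 25.58
position: [0.6627, 0.1918, 0.1157]
tool_rot: [-2.944, 1.046, -0.009]
wrist_force: [0.8, 18.2, -4.5]
gripper_width: 0.0001
```

>>> step_arm --motion "1 0 -0.003 0 0 0 0"

```text
t: 25.67
position: [0.6627, 0.192, 0.1158]
tool_rot: [-2.939, 1.041, -0.007]
wrist_force: [2.6, 13.6, -4.6]
gripper_width: 0.0
```

At the closed stop (steady 14–18 N). Back away and check.

>>> step_arm --motion "1 0.001 0.01 0 0 0 0;1 0.002 0.02 0.01 0 0 0;1 0 0.01 0.03 0 0 0;1 0 0 0.04 0 0 0;1 -0.02 0.02 0.03 0 0 0;1 -0.039 0.03 0 0 0 0;1 -0.039 0.03 0 0 0 0;1 -0.039 0.03 0 0 0 0;1 -0.039 0.03 0 0 0 0;1 -0.03 0.02 0 0 0 0"

```text
t: 26.5
position: [0.4765, 0.3803, 0.2293]
tool_rot: [-2.935, 1.049, -0.016]
wrist_force: [-0.6, 0.4, 0.4]
gripper_width: 0.0002
```

>>> step_arm --motion "1 -0.02 0.02 0 0 0 0;1 0 0 0 0 0 0;1 0 0 0 0 0 0"

```text
t: 26.75
position: [0.4479, 0.406, 0.2312]
tool_rot: [-2.939, 1.035, -0.017]
wrist_force: [0.8, -0.5, 0.2]
gripper_width: 0.0002
```

```bash
python3 chk.py 19; python3 -c "
from h import *
cap('top','top20.png')"
```

```text
pos [0.4479 0.406  0.2312] jawyaw -38.81368224621022 corr deg [-1.14  1.09 -0.69] F [ 0.8 -0.5  0.2] w 0.0002 q [0.61 0.42 0.04 1.16 0.01 2.86] t 26.75
large 454 [0.6072 0.1571] 8.6 0.0033 plane [-0.0027 -0.0004  0.0609]
med 311 [0.6081 0.1578] 16.9 0.0021 plane [-0.0026 -0.0026  0.083 ]
small 154 [0.6113 0.1574] 18.8 0.002 plane [-0.0134  0.0126  0.1012]
bar 717 9.311286431361127 via pin 9.359363475844313
```

View pics/side19.png

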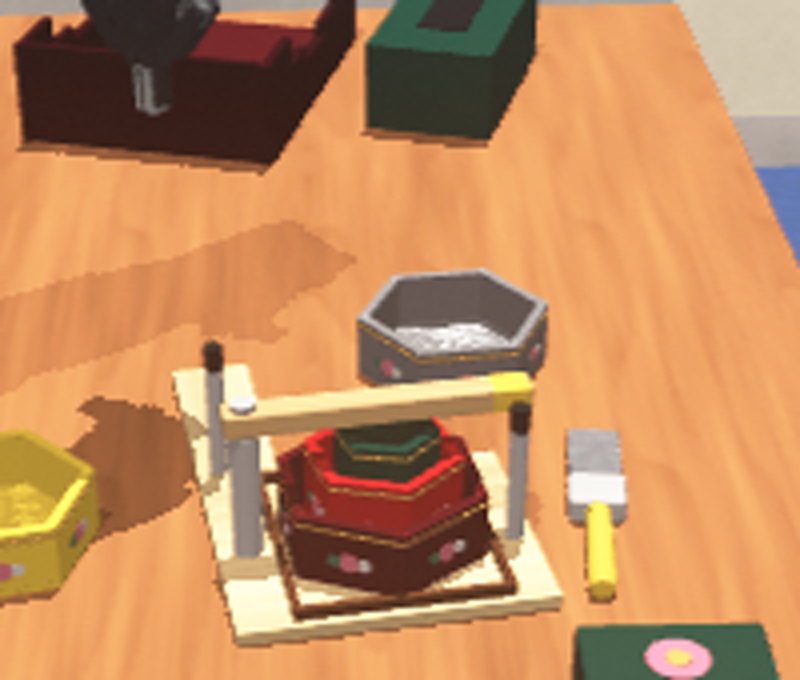

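View pics/top19.png

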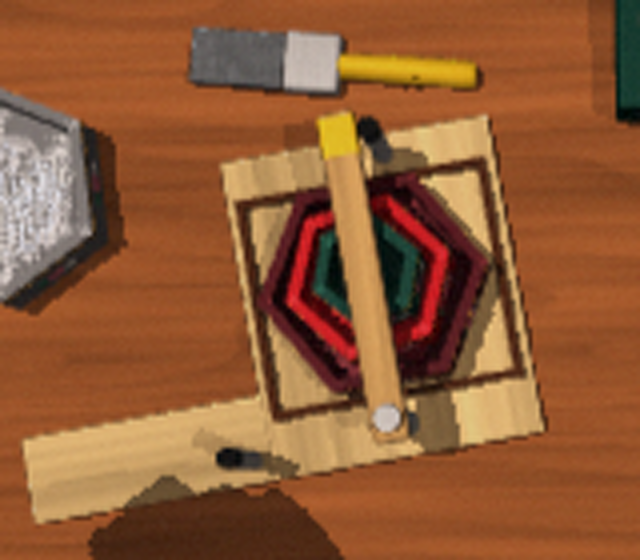

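View pics/top20.png

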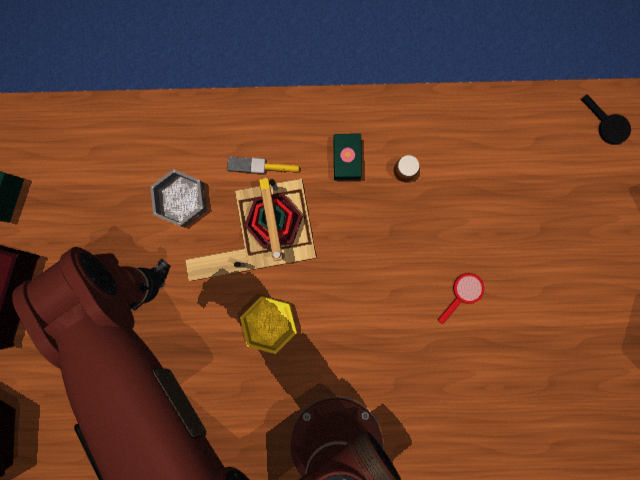

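```bash
python3 -c "
from h import *
print(env.close_job())"
```

```text
the job is handed in; nothing more can be done
None
```

The boxes are stowed in the order asked and the job is handed in at about 27 s of the 72 s allowed. The hand-in reports no verdict.

- **Bar open:** I swung the keeper bar to its open stop. The stop pushed back with about 30 N, and the bar measured 92.1° against 92.2° expected.
- **Boxes:** I set the red box in the maroon one, then the green box in the red one. Each touched down at the height worked out beforehand, with contact forces of 14–19 N. I gripped the green box, let go and gripped it again about 6 mm lower before lifting it.
- **Bar closed:** I pushed the bar back until the closed stop held steady at 14–18 N. It measured 9.3° against about 9.1° for the stand, which is within what I can measure.

**Last checks:** The three rims measured 61, 83 and 101 mm above the table, each about 1 mm under the stated heights, which matches the camera's table offset. The rims were flat to within 1°. The large box stayed within 1 mm of its first measured place, and the mirror, flower box, jar and brush looked unmoved in the last picture. The arm was clear of everything at hand-in.

**Disagreement:** The two cameras differed by 2–4 mm on the held boxes, so I averaged them or used the top camera. Both boxes still went in without touching a wall. The green box sits about 3 mm off the centre of the red one, which is inside its clearance.

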